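# Charge the hand press with hub blanks

### The arm

A 7-joint arm with a two-finger parallel gripper is mounted at the origin on the work surface. World frame = base frame: x ahead of the robot, y to its left, z up, the work surface at z = 0. Lengths are in m, angles in rad, forces in N, time in s.
With the tool pointing down it reaches from about 0.4 to 0.85 m from the base axis. Payload 10.4 kg.
Tool frame: the origin (TCP) lies at the very end of the fingers, on their centre line; the grasp point (between the pads) lies 19 mm behind it; z points along the fingers, y is the line along which they close (so a half turn about z gives the same grasp; the last joint's range is limited). The gripper opens to 85 mm and grips with 20 to 120 N. Pads are 22 mm wide; open, the fingers measure 114 mm over their backs; the gripper's body (76 mm by 85 mm) begins 54 mm behind the grasp point. The pads swing forward as they close: fully open they stand 13 mm farther back than shut.
Start: joints at [1.289, 0.332, -0.065, 1.46, 0.022, 1.35, -0.088], TCP at [0.16, -0.604, 0.231] pointing down, gripper open.
Joint ranges: [-2.6, 2.6], [-0.5, 2.12], [-1.47, 1.34], [0.16, 2.42], [-1.27, 4.41], [0.06, 2.06], [-2.6, 2.6]. Speed limits (rad/s): [2.22, 2.22, 2.79, 2.79, 3.14, 3.14, 3.14].

### API

Orientations are given as a unit quaternion [x, y, z, w].
In Python, from workcell import * gives the robot as it stands. The module is installed in compiled form; this text tells all that it offers.
- The arm moves only by the tool carry_out, never from a script. Its argument "motion" is a list of rows, each an object with "xyz": the shift along the tool's x, y, z in m, a list of three; "angular": the turn, a rotation vector about the tool's x, y, z in degrees, a list of three. A call has 1 to 12 rows; each row is the pose to reach, as a shift and turn from the pose commanded when the call began, along the tool's axes at that moment; what a row does not reach only later rows make up. A row lasts 1/10 s, in which the tool goes at most 50 mm and 8.59 degrees, less where a joint would pass 70% of its speed; a pose out of reach is approached as far as the arm can. A call with a gripper value outside its range is refused whole. "hand" is the opening, from 0 (shut) to 1 (fully open), set as the call begins (left out, the last holds). The fingers move at their own pace and stop on an object; "grip_force" is the grip in N (left out, the last holds). Time passes only in rows, so rows that repeat a pose let the fingers close. It gives the time, the measured TCP pose, the force, the opening and the grip force at its end, in the units of the state.
- get_obs(): the state, without advancing time (a new reading comes with each control period).
- camera(name): name is "side" or "top"; returns a dict with "img" (384x512x3 uint8, red, green, blue), "fx", "fy", "cx", "cy" (pixels), "k1" (the pictures are not rectified: a ray, as slopes to the right and down, at radius r is drawn at 1 + k1 r^2 times it, then the intrinsics apply), "extrinsics" (4x4, takes a point from camera to world coordinates). Camera axes: x right, y up, looking along -z (the intrinsics and any distortion apply to the point x, -y, -z); pixel columns grow to the right and rows downward; lengths in m; the calibration is good to about 2 mm. A picture is of the moment at which its call begins. There is no depth.
- hand_in(): hands the job in; it is judged then, once.
The state is a dict: "clock": time; "joint_pos": joint angles; "joint_velocities": joint speeds; "tau": joint torques, N m; "position": TCP position; "ee_rot": TCP orientation; "ft_force": force on the tool from outside, world axes, zero at the start; "torque": the same for the moment, N m; "grip_width": opening from 0.0 (shut) to 1.0 (fully open); "grasp_force": force on a finger pad.
Only numpy, scipy, OpenCV 4.12 (cv2) and the standard library are available. Lean on these libraries where they do the work, as an engineer would, in place of code of your own. Each camera call takes 0.05 s, during which the arm holds its last target. There are 200 camera calls.

### The job

Use the scoop to move every maple hub blank from the steel trough into the wooden tray; never touch the blanks with the fingers. Then slide the loaded tray along the bench into the slot under the hand press, fully home against its stop so that the spring detent snaps into the tray's notch, with all the blanks still in it. Leave the empty scoop standing upright on its cork mat, and do not disturb the hammer, arbor, pendulum disk or balcony.

Things in the scene. Friction and masses are not known exactly. Their poses are not given: they have to be found in the camera images.
- press: cast iron hand press with a long lever, fixed. Its tray guide is a slot between two rails on the bench. Origin on the bench exactly where the tray's origin is when the tray is home; x is the direction in which the tray is pushed in, z up. Stop face at x = +70 mm. Above the guide the ram hangs 175 mm up at x = 40 mm, head over x > 0 mm; column from x = 117 mm, to 0.4 m high
- guide_mouth (a point): mid of the guide's flared mouth, on the bench, 111 mm before the press origin, same axes. The mouth narrows from 188 mm to 155 mm over 36 mm; from there the straight rails, inner faces 155 mm apart, run on to past the stop. Rails 46 mm high with lips (6 mm thick, underside 46 mm up) reaching 10 mm in over the slot. The bench is the slot's floor
- detent (a joint): spring detent: brass ball, radius 8 mm, in the guide's +y rail at x = 42 mm in the press frame, 25 mm up. 0 = fully out (10 mm past the rail face); grows as it is pushed back (m), limit 0.014. It reads 0.0045 to 0.010 while riding on the tray's side, under 0.003 when snapped into the notch or with no tray there. Spring 3 to 6 N; pushing the loaded tray past takes about 10 N
- tray: loose wooden tray, 140 mm long (x), 150 mm wide (y), walls 40 mm high, floor 4 mm thick, inside 128 by 124 mm. Origin at the centre of the underside, z up; it goes into the guide with +x first. In its +y side a 20 mm long notch, x = 32 to 52 mm, takes the detent ball. 0.36 to 0.6 kg empty
- tray_handle (a point): top centre of the tray's handle, 125 mm behind the tray's origin (x = -125 mm) and 85 mm up, same axes: an upright wooden plate 12 mm thick (x), 50 mm wide (y), reaching down to a 6 mm thick steel strip on the bench; 49 mm free between it and the tray's rear wall
- trough: fixed steel trough, 300 mm long (x), inside width 90 mm (y). Origin at the centre of the underside, z up. Floor top at z = 3 mm, side walls 40 mm high, a low sill 10 mm high at the -x end. The blanks start in the half towards the high end wall (x = -10 to 145 mm); the rest is free. Slippery (friction about 0.25)
- trough_end (a point): foot of the trough's high end wall: its inner face at floor level, mid width; 145 mm from the trough's origin along x, 3 mm up; the wall is 45 mm high
- scoop: loose aluminium scoop, flat pan open at the front (+x) and top: 62 mm long (x), 82 mm wide, inside width 76 mm, floor 2.5 mm thick, side walls 32 mm high, back wall 50 mm high. Origin at the centre of the pan's underside: front edge at x = +31 mm, back wall at -31 mm, a flat heel behind it to x = -46 mm; z up. Slippery (friction about 0.25); holds about 4 blanks. 0.16 to 0.25 kg
- scoop_handle (a point): top centre of the scoop's handle, 24 mm behind the scoop's origin (x = -24 mm) and 120 mm up, same axes: an upright wooden plate 14 mm thick (x), 46 mm wide (y), from z = 45 mm up, fixed to the back wall; can be grasped from above by its front and back faces
- mat: fixed cork mat, 120 mm (x) by 150 mm (y), 4 mm thick; the scoop starts on it. Origin at the centre of the underside, z up
- hub_1: turned maple hub blank, a chunky drum 34 mm in diameter and 30 mm long with strongly rounded rims and a small dark bore, 20 g; origin at its centre, z along its axis. Some stand, some lie on their side. May be absent (None)
- hub_2: turned maple hub blank, a chunky drum 34 mm in diameter and 30 mm long with strongly rounded rims and a small dark bore, 20 g; origin at its centre, z along its axis. Some stand, some lie on their side. May be absent (None)
- hub_3: turned maple hub blank, a chunky drum 34 mm in diameter and 30 mm long with strongly rounded rims and a small dark bore, 20 g; origin at its centre, z along its axis. Some stand, some lie on their side. May be absent (None)
- hub_4: turned maple hub blank, a chunky drum 34 mm in diameter and 30 mm long with strongly rounded rims and a small dark bore, 20 g; origin at its centre, z along its axis. Some stand, some lie on their side. May be absent (None)
- hub_5: turned maple hub blank, a chunky drum 34 mm in diameter and 30 mm long with strongly rounded rims and a small dark bore, 20 g; origin at its centre, z along its axis. Some stand, some lie on their side. May be absent (None)
- hub_6: turned maple hub blank, a chunky drum 34 mm in diameter and 30 mm long with strongly rounded rims and a small dark bore, 20 g; origin at its centre, z along its axis. Some stand, some lie on their side. May be absent (None)
- hub_7: turned maple hub blank, a chunky drum 34 mm in diameter and 30 mm long with strongly rounded rims and a small dark bore, 20 g; origin at its centre, z along its axis. Some stand, some lie on their side. May be absent (None)
- hub_8: turned maple hub blank, a chunky drum 34 mm in diameter and 30 mm long with strongly rounded rims and a small dark bore, 20 g; origin at its centre, z along its axis. Some stand, some lie on their side. May be absent (None)
- hammer: bystander: bronze setting hammer lying down, 200 mm long
- pendulum: bystander: lacquered pendulum disk lying flat, 100 mm in diameter, 12 mm thick; origin at the centre of its underside
- arbor: bystander: steel arbor 130 mm long, 20 mm thick, lying down; origin under its middle
- balcony: bystander: carved maple chalet balcony, 150 by 45 by 60 mm; origin at the centre of its underside
Things that resemble listed ones, but are neither listed nor needed, are in the scene too. Leave any orange look-alike of the tray alone. Leave any blue or yellow look-alike of the hub_3 alone.

How it is judged:
On the way, in this order (a step that is already met when the one before it is completed fails the run):
1. a blank is carried in the scoop, clear of the trough (((x of hub_1 in the frame of scoop between -0.035 and 0.04 m and y of hub_1 in the frame of scoop between -0.045 and 0.045 m and z of hub_1 in the frame of scoop between 0 and 0.08 m and height (world z) of hub_1 above 0.09 m) or (x of hub_2 in the frame of scoop between -0.035 and 0.04 m and y of hub_2 in the frame of scoop between -0.045 and 0.045 m and z of hub_2 in the frame of scoop between 0 and 0.08 m and height (world z) of hub_2 above 0.09 m) or (x of hub_3 in the frame of scoop between -0.035 and 0.04 m and y of hub_3 in the frame of scoop between -0.045 and 0.045 m and z of hub_3 in the frame of scoop between 0 and 0.08 m and height (world z) of hub_3 above 0.09 m) or (x of hub_4 in the frame of scoop between -0.035 and 0.04 m and y of hub_4 in the frame of scoop between -0.045 and 0.045 m and z of hub_4 in the frame of scoop between 0 and 0.08 m and height (world z) of hub_4 above 0.09 m) or (x of hub_5 in the frame of scoop between -0.035 and 0.04 m and y of hub_5 in the frame of scoop between -0.045 and 0.045 m and z of hub_5 in the frame of scoop between 0 and 0.08 m and height (world z) of hub_5 above 0.09 m) or (x of hub_6 in the frame of scoop between -0.035 and 0.04 m and y of hub_6 in the frame of scoop between -0.045 and 0.045 m and z of hub_6 in the frame of scoop between 0 and 0.08 m and height (world z) of hub_6 above 0.09 m) or (x of hub_7 in the frame of scoop between -0.035 and 0.04 m and y of hub_7 in the frame of scoop between -0.045 and 0.045 m and z of hub_7 in the frame of scoop between 0 and 0.08 m and height (world z) of hub_7 above 0.09 m) or (x of hub_8 in the frame of scoop between -0.035 and 0.04 m and y of hub_8 in the frame of scoop between -0.045 and 0.045 m and z of hub_8 in the frame of scoop between 0 and 0.08 m and height (world z) of hub_8 above 0.09 m))), for 0.2 s.
2. all the blanks lie in the tray while it still stands outside the press (x of hub_1 in the frame of tray between -0.066 and 0.066 m and y of hub_1 in the frame of tray between -0.066 and 0.066 m and z of hub_1 in the frame of tray between 0.005 and 0.065 m and x of hub_2 in the frame of tray between -0.066 and 0.066 m and y of hub_2 in the frame of tray between -0.066 and 0.066 m and z of hub_2 in the frame of tray between 0.005 and 0.065 m and x of hub_3 in the frame of tray between -0.066 and 0.066 m and y of hub_3 in the frame of tray between -0.066 and 0.066 m and z of hub_3 in the frame of tray between 0.005 and 0.065 m and x of hub_4 in the frame of tray between -0.066 and 0.066 m and y of hub_4 in the frame of tray between -0.066 and 0.066 m and z of hub_4 in the frame of tray between 0.005 and 0.065 m and x of hub_5 in the frame of tray between -0.066 and 0.066 m and y of hub_5 in the frame of tray between -0.066 and 0.066 m and z of hub_5 in the frame of tray between 0.005 and 0.065 m and x of hub_6 in the frame of tray between -0.066 and 0.066 m and y of hub_6 in the frame of tray between -0.066 and 0.066 m and z of hub_6 in the frame of tray between 0.005 and 0.065 m and x of hub_7 in the frame of tray between -0.066 and 0.066 m and y of hub_7 in the frame of tray between -0.066 and 0.066 m and z of hub_7 in the frame of tray between 0.005 and 0.065 m and x of hub_8 in the frame of tray between -0.066 and 0.066 m and y of hub_8 in the frame of tray between -0.066 and 0.066 m and z of hub_8 in the frame of tray between 0.005 and 0.065 m and horizontal distance between tray and press above 0.06 m), for 0.2 s.
3. the tray is home in the press and the detent has snapped in (x of tray in the frame of press between -0.006 and 0.006 m and y of tray in the frame of press between -0.006 and 0.006 m and angle between the x axis of tray and the x axis of press, either way round below 0.06 rad and value of joint detent below 0.004 m and angle between tray's own z axis and vertical below 0.05 rad), for 0.2 s.
At the end, for the whole second after the job is handed in: every blank lies in the tray (inside its walls); the tray is home under the press: within 6 mm of the press origin along and across, aligned within 0.06 rad, detent reading under 4 mm; the scoop stands upright (within 0.1 rad) on the mat, its origin within 60 mm of the mat's centre; all at rest (all of step 3 and x of hub_1 in the frame of tray between -0.066 and 0.066 m and y of hub_1 in the frame of tray between -0.066 and 0.066 m and z of hub_1 in the frame of tray between 0.005 and 0.065 m and x of hub_2 in the frame of tray between -0.066 and 0.066 m and y of hub_2 in the frame of tray between -0.066 and 0.066 m and z of hub_2 in the frame of tray between 0.005 and 0.065 m and x of hub_3 in the frame of tray between -0.066 and 0.066 m and y of hub_3 in the frame of tray between -0.066 and 0.066 m and z of hub_3 in the frame of tray between 0.005 and 0.065 m and x of hub_4 in the frame of tray between -0.066 and 0.066 m and y of hub_4 in the frame of tray between -0.066 and 0.066 m and z of hub_4 in the frame of tray between 0.005 and 0.065 m and x of hub_5 in the frame of tray between -0.066 and 0.066 m and y of hub_5 in the frame of tray between -0.066 and 0.066 m and z of hub_5 in the frame of tray between 0.005 and 0.065 m and x of hub_6 in the frame of tray between -0.066 and 0.066 m and y of hub_6 in the frame of tray between -0.066 and 0.066 m and z of hub_6 in the frame of tray between 0.005 and 0.065 m and x of hub_7 in the frame of tray between -0.066 and 0.066 m and y of hub_7 in the frame of tray between -0.066 and 0.066 m and z of hub_7 in the frame of tray between 0.005 and 0.065 m and x of hub_8 in the frame of tray between -0.066 and 0.066 m and y of hub_8 in the frame of tray between -0.066 and 0.066 m and z of hub_8 in the frame of tray between 0.005 and 0.065 m and linear speed of each of tray, scoop below 0.02 m/s and horizontal distance between scoop and mat below 0.06 m and angle between scoop's own z axis and vertical below 0.1 rad and height (world z) of scoop below 0.01 m); the robot touches nothing.
It fails at once if the fingers touch a blank (contact force between the fingers and hub_1 above 1 N or contact force between the fingers and hub_2 above 1 N or contact force between the fingers and hub_3 above 1 N or contact force between the fingers and hub_4 above 1 N or contact force between the fingers and hub_5 above 1 N or contact force between the fingers and hub_6 above 1 N or contact force between the fingers and hub_7 above 1 N or contact force between the fingers and hub_8 above 1 N).
It fails at once if a bystander (hammer, arbor, pendulum disk, balcony) is moved more than 30 mm (distance of any of hammer, pendulum, arbor, balcony from where it was at the start of the episode above 0.03 m).
Of hub_1, hub_2, hub_3, hub_4, hub_5, hub_6, hub_7, hub_8 only 5 to 8 are there at a start; the rules pass over those that are not, and their reading is None.
At some moment in a run one of scoop, tray may be knocked a few centimetres aside while the robot is not near it.
It also fails if it takes over 210 s, if anything falls off the work surface, if the arm or the gripper's body presses on something with over 40 N, if the wrist force passes 120 N, or if a joint passes its speed limit or range.

## Working session

There is one attempt and no reset: what is moved stays moved. The work goes in short steps, Python scripts to look and compute and a tool call to move; the robot and the scene stay as the last step left them, time stands still between calls to the robot, and variables do not carry over. Pictures are saved under pics/ and viewed, at most 14 in all, crops included, and the job is handed in when it is done.

Besides the shell and the picture viewer there is one more tool, called after "Request:" in YAML: its name, and indented under it one key for each argument. carry_out: Moves the arm, as the interface text tells. Its arguments: {"type":"object","properties":{"motion":{"type":"array"},"hand":{"type":"number"},"grip_force":{"type":"number"}},"required":["motion"]}

```bash
mkdir -p pics
cat > h.py <<'E'
from workcell import *
import numpy as np, cv2
from scipy.spatial.transform import Rotation as R
def snap(n,f):
    c=camera(n); cv2.imwrite('pics/'+f,cv2.cvtColor(c['img'],cv2.COLOR_RGB2BGR)); np.save('pics/'+n+'.npy',c,allow_pickle=True); return c
def load(n): return np.load('pics/'+n+'.npy',allow_pickle=True).item()
def ray(c,u,v):
    K=np.array([[c['fx'],0,c['cx']],[0,c['fy'],c['cy']],[0,0,1.]])
    p=cv2.undistortPoints(np.array([[[u,v]]],float),K,np.array([c['k1'],0,0,0.]))[0,0]
    E=np.array(c['extrinsics']); d=E[:3,:3]@np.array([p[0],-p[1],-1]); return E[:3,3],d/np.linalg.norm(d)
def onz(c,u,v,z):
    o,d=ray(c,u,v); return o+d*(z-o[2])/d[2]
def tri(c1,p1,c2,p2):
    o1,d1=ray(c1,*p1);o2,d2=ray(c2,*p2)
    s=np.linalg.lstsq(np.c_[d1,-d2],o2-o1,rcond=None)[0]
    a=o1+s[0]*d1;b=o2+s[1]*d2
    return (a+b)/2,np.linalg.norm(a-b)
def proj(c,P):
    E=np.array(c['extrinsics']); q=E[:3,:3].T@(np.array(P)-E[:3,3]); x,y=q[0]/-q[2],-q[1]/-q[2]; r=1+c['k1']*(x*x+y*y)
    return np.array([c['cx']+c['fx']*x*r,c['cy']+c['fy']*y*r])
E
python3 - <<'E'
from h import *
np.set_printoptions(precision=4,suppress=True)
for n in('top','side'):
    c=snap(n,n+'0.png'); print(n,c['fx'],c['fy'],c['cx'],c['cy'],c['k1']); print(np.array(c['extrinsics']))
    im=cv2.imread('pics/'+n+'0.png'); cv2.imwrite('pics/'+n+'0b.png',cv2.resize(im,(800,600),interpolation=cv2.INTER_CUBIC))
print(get_obs())
E
```

```text
top 403.47084767804495 403.47084767804495 250.4215952994526 184.46460577336762 -0.05653495699827438
[[-0.0157  0.9985 -0.0533  0.3898]
 [-0.9999 -0.0154  0.0071 -0.0191]
 [ 0.0063  0.0534  0.9986  1.2733]
 [ 0.      0.      0.      1.    ]]
side 392.4319781378291 392.4319781378291 266.32555185903095 187.19547152618148 0.026362093390002526
[[ 0.9255  0.2638 -0.2717  0.1562]
 [-0.3785  0.6251 -0.6826 -0.7736]
 [-0.0102  0.7346  0.6784  0.8322]
 [ 0.      0.      0.      1.    ]]
{'clock': 0.1, 'joint_pos': array([ 1.2894,  0.3328, -0.0647,  1.4609,  0.0216,  1.35  , -0.0885]), 'joint_velocities': array([ 0.0024, -0.0001,  0.0007, -0.001 ,  0.0007,  0.0003,  0.0006]), 'tau': array([  0.0017, -62.6746,   0.0493, -39.2428,   0.0163,   0.007 ,
         0.0001]), 'position': array([ 0.1599, -0.6038,  0.2306]), 'ee_rot': array([ 0.9916,  0.129 , -0.0001, -0.0007]), 'ft_force': array([-0.0049,  0.8124, -0.3892]), 'torque': array([ 0.0359, -0.0006, -0.0213]), 'grasp_force': 0.0, 'grip_width': 0.9970587428842458}
```

View pics/top0b.png

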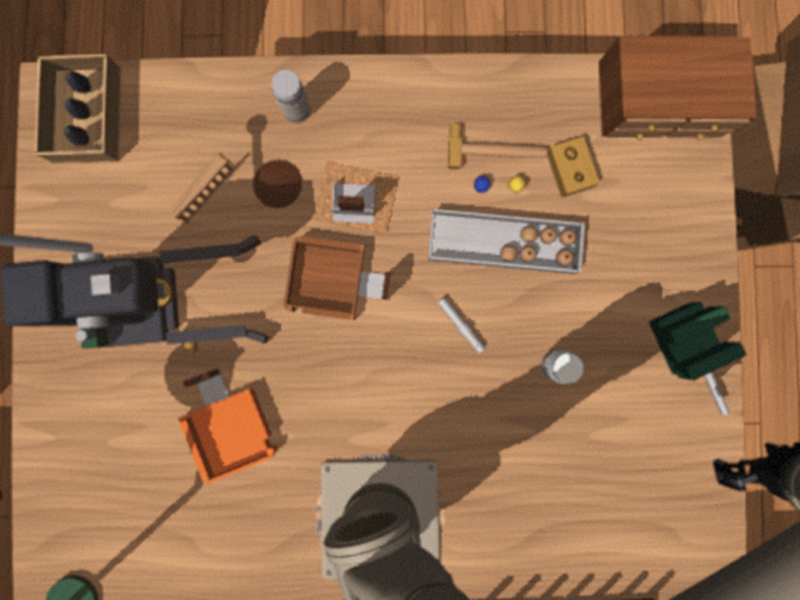

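View pics/side0b.png

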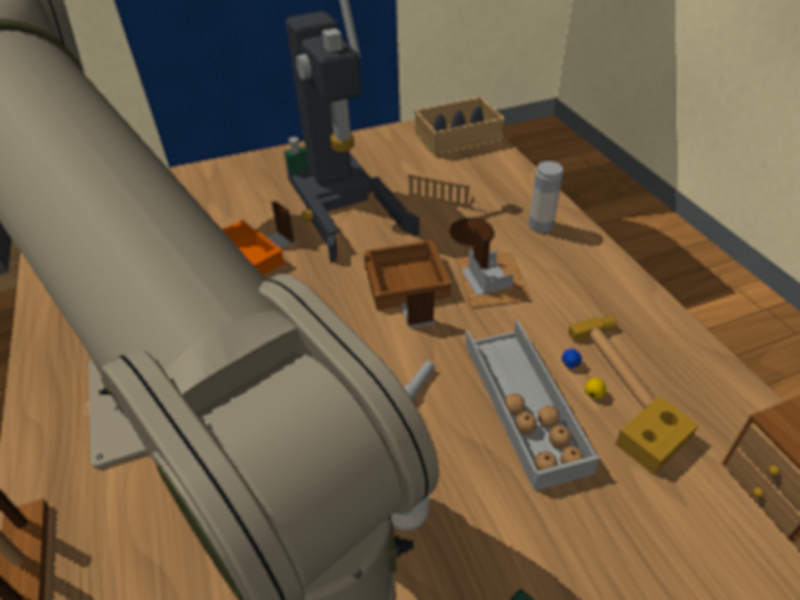

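Top view (800-px scale): walnut tray (325,278) with handle (375,285), an orange look-alike tray (230,435) to ignore. The scoop is on its mat (353,202). The trough runs from (432,235) to (583,245), high end wall on the right, with 6 blanks. The press guide has rails at (165–255, 245) and (165–265, 335). Blue and yellow look-alike balls are at (482,184) and (517,184). Next I'll make one close crop to confirm these choices.

Run:
```python
from h import *
def crop(f,x0,y0,x1,y1,s,step=10):
    im=cv2.imread(f)[y0:y1,x0:x1]; im=cv2.resize(im,None,fx=s,fy=s,interpolation=cv2.INTER_CUBIC)
    for x in range((x0//step+1)*step,x1,step): cv2.line(im,(int((x-x0+.5)*s),0),(int((x-x0+.5)*s),4 if x%50 else 12),(255,255,0),1)
    for y in range((y0//step+1)*step,y1,step): cv2.line(im,(0,int((y-y0+.5)*s)),(4 if y%50 else 12,int((y-y0+.5)*s)),(255,255,0),1)
    return im
a=crop('pics/top0.png',174,100,274,214,4)   # scoop/tray 400x456
b=crop('pics/side0.png',225,145,335,220,3.6)  # 396x270
d=crop('pics/top0.png',270,125,380,180,3.6) #396x198
e=crop('pics/top0.png',90,140,180,230,3.0)
o=np.zeros((600,800,3),np.uint8); 
o[:456,:400]=a; o[:270,404:800]=b; o[274:472,404:800]=d
cv2.imwrite('pics/c1.png',o)
f=crop('pics/side0.png',180,90,290,180,4)
g=crop('pics/side0.png',290,200,390,320,3.5)
o=np.zeros((600,800,3),np.uint8);o[:360,:440]=f;o[:420,444:794]=g;
e=crop('pics/top0.png',90,145,180,222,3.1);o[361:361+e.shape[0],:e.shape[1]]=e
cv2.imwrite('pics/c2.png',o)
```

```text
(no output)
```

View pics/c1.png

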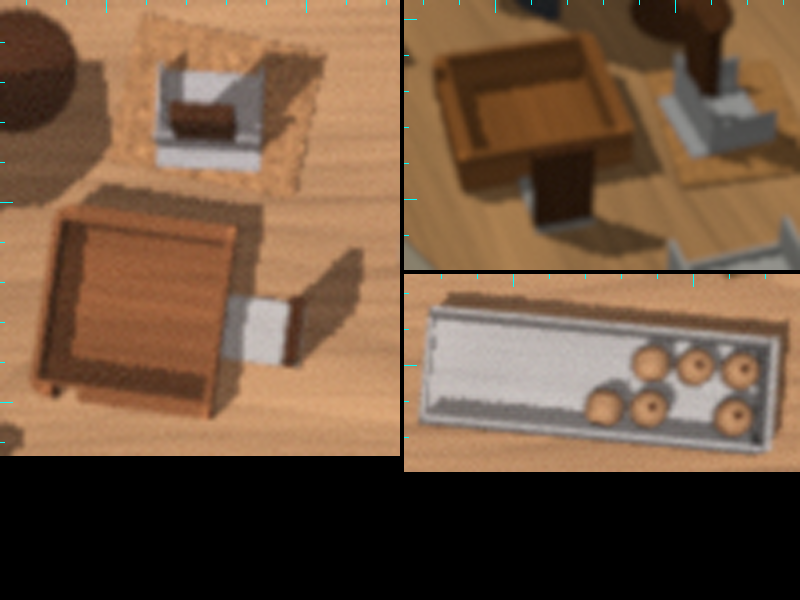

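View pics/c2.png

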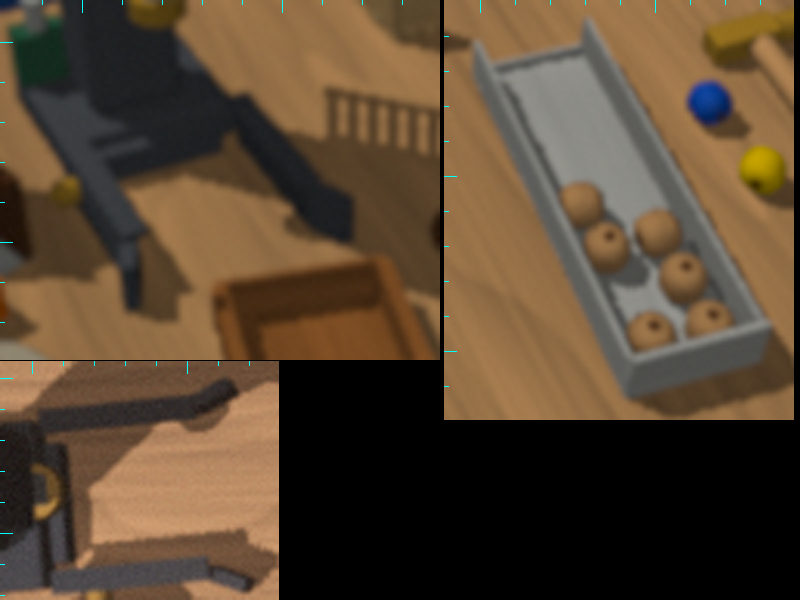

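The crops confirm the choices. The scoop opens toward image-up with its heel at the bottom, and the walnut tray's handle faces right with its notch at bottom-left, the same side as the detent's brass knob at the lower rail. There are 6 blanks, some standing. Now I'll measure.

Run:
```python
from h import *
np.set_printoptions(precision=4,suppress=True)
T=load('top');S=load('side')
A=lambda x,y:(174+(x+.5)/4-.5,100+(y+.5)/4-.5)
B=lambda x,y:(225+(x-404+.5)/3.6-.5,145+(y+.5)/3.6-.5)
D=lambda x,y:(270+(x-404+.5)/3.6-.5,125+(y-274+.5)/3.6-.5)
Ee=lambda x,y:(90+(x+.5)/3.1-.5,145+(y-361+.5)/3.1-.5)
F=lambda x,y:(180+(x+.5)/4-.5,90+(y+.5)/4-.5)
G=lambda x,y:(290+(x-444+.5)/3.5-.5,200+(y+.5)/3.5-.5)
def show(n,p,z): print(n,onz(T,*p,z))
print('SCOOP'); show('frontL',A(158,66),.036);show('frontR',A(264,70),.036);show('heelL',A(157,168),.005);show('heelR',A(261,171),.005)
show('htopL',A(170,101),.124);show('htopR',A(237,105),.124)
print('tri heelL',tri(T,A(157,168),S,B(662,105)),'heel R',tri(T,A(261,171),S,B(700,155)))
print('MAT');[show('',A(*p),.004) for p in((143,12),(325,50),(298,192),(112,158))]
print('TRAY');
for p,q in(((62,205),(588,32)),((238,226),(632,134)),((212,418),(460,162)),((35,388),(436,62))): print(onz(T,*A(*p),.04),tri(T,A(*p),S,B(*q)))
show('hT',A(295,293),.085);show('hB',A(290,366),.085); print(tri(T,A(297,295),S,B(595,148)),tri(T,A(290,364),S,B(533,150)))
print('TROUGH')
for p,q,z in(((428,307),(585,22),.04),((420,422),(478,42),.04),((780,337),(770,325),.048),((768,450),(628,362),.048)): print(onz(T,*D(*p),z),tri(T,D(*p),S,G(*q)))
print('hubs')
for p in((652,362),(696,365),(740,370),(604,406),(650,408),(733,416)): show('',D(*p),.018)
print('PRESS'); 
for p in((45,432),(195,417),(55,572),(205,558),(40,407),(190,397),(55,593),(210,578)): show('',Ee(*p),.052)
show('flareU',Ee(232,380),.046);show('flareL',Ee(250,583),.046)
```

```text
SCOOP
frontL [0.67   0.0845 0.036 ]
frontR [0.6656 0.0023 0.036 ]
heelL [0.5952 0.0887 0.005 ]
heelR [0.5915 0.0064 0.005 ]
htopL [0.6244 0.0688 0.124 ]
htopR [0.6207 0.0206 0.124 ]
tri heelL (array([ 0.6001,  0.0878, -0.0017]), np.float64(0.00814105761627778)) heel R (array([0.5952, 0.0045, 0.0096]), np.float64(0.009351469952744267))
MAT
 [0.7212 0.0988 0.004 ]
 [ 0.6882 -0.0459  0.004 ]
 [ 0.5745 -0.0227  0.004 ]
 [0.6039 0.1244 0.004 ]
TRAY
[0.562  0.1591 0.04  ] (array([0.5618, 0.1586, 0.0429]), np.float64(0.0004351867619887625))
[0.5436 0.0239 0.04  ] (array([0.5443, 0.024 , 0.036 ]), np.float64(0.00043353782629576863))
[0.3966 0.0457 0.04  ] (array([0.3976, 0.0455, 0.0385]), np.float64(0.0021284850345080868))
[0.4216 0.1808 0.04  ] (array([0.4227, 0.1813, 0.0349]), np.float64(0.0020341948961757526))
hT [ 0.4876 -0.0191  0.085 ]
hB [ 0.4337 -0.0146  0.085 ]
(array([ 0.4885, -0.0212,  0.0779]), np.float64(0.0038155711023815106)) (array([ 0.4376, -0.0155,  0.0891]), np.float64(0.005271617096427282))
TROUGH
[ 0.6109 -0.1102  0.04  ] (array([ 0.6133, -0.1112,  0.0315]), np.float64(0.001723909843486928))
[ 0.512  -0.1014  0.04  ] (array([ 0.5163, -0.1032,  0.039 ]), np.float64(0.00891523998874199))
[ 0.58   -0.4111  0.048 ] (array([ 0.5808, -0.412 ,  0.0461]), np.float64(0.0011187825974987803))
[ 0.4831 -0.3974  0.048 ] (array([ 0.4837, -0.399 ,  0.0432]), np.float64(0.0005431572975270104))
hubs
 [ 0.5639 -0.3068  0.018 ]
 [ 0.5608 -0.3455  0.018 ]
 [ 0.5559 -0.3842  0.018 ]
 [ 0.5259 -0.2636  0.018 ]
 [ 0.5236 -0.3039  0.018 ]
 [ 0.5156 -0.3767  0.018 ]
PRESS
 [0.5135 0.4181 0.052 ]
 [0.5259 0.2693 0.052 ]
 [0.3757 0.4077 0.052 ]
 [0.3874 0.2598 0.052 ]
 [0.5384 0.4232 0.052 ]
 [0.5457 0.2742 0.052 ]
 [0.3552 0.4077 0.052 ]
 [0.3678 0.255  0.052 ]
flareU [0.5627 0.2339 0.046 ]
flareL [0.3623 0.217  0.046 ]
```

```bash
cat >> h.py <<'E'
def scoopR(yaw,pitch=0): # pitch>0 : nose up (deg)
    return R.from_euler('ZY',[yaw,-pitch],degrees=True)
M=R.from_matrix(np.array([[0,1,0],[1,0,0],[0,0,-1.]]))
def st():
    o=get_obs(); return np.array(o['position']),R.from_quat(o['ee_rot']),o
def plan(wps):
    """wps: list of (tcp xyz, yaw of tool y, pitch) -> shift/turn from now, tool axes"""
    p,r,o=st()
    for q,yaw,pit in wps:
        t=scoopR(yaw,pit)*M
        print('xyz',np.round(r.inv().apply(np.array(q)-p),4).tolist(),'ang',np.round((r.inv()*t).as_rotvec(degrees=True),2).tolist())
def show():
    p,r,o=st(); Rs=r*M.inv(); e=Rs.as_euler('ZYX',degrees=True)
    print('t %.1f'%o['clock'],'tcp',p.round(4),'yaw %.2f pitch %.2f roll %.2f'%(e[0],-e[1],e[2]),'grip %.3f'%o['grip_width'],'F',np.array(o['ft_force']).round(1),'gf',round(float(o['grasp_force']),1),'q',np.array(o['joint_pos']).round(2))
E
python3 - <<'E'
from h import *
T=load('top');S=load('side')
A=lambda x,y:(174+(x+.5)/4-.5,100+(y+.5)/4-.5)
B=lambda x,y:(225+(x-404+.5)/3.6-.5,145+(y+.5)/3.6-.5)
for z in((.615,.046,.124),(.6394,.0447,.004),(.616,.069,.124),(.614,.023,.124)): print(proj(S,z),proj(T,z))
im=S['img'].astype(int).sum(2)
print(im[140:172,298:318:1])
show(); plan([((.615,.0463,.25),-3.1,0),((.615,.0463,.079),-3.1,0)])
E
```

```text
[307.32337786 149.03844262] [224.06344933 127.98217766]
[312.0838356  177.58460511] [226.60727467 127.66691422]
[304.18144906 144.68410563] [216.06746019 127.76289045]
[310.55302217 153.51336752] [232.06159166 128.20401846]
[[ 98 123 131 150 143 138 136 135 137 139 145 155 188 241 291 316 324 325
  326 327]
 [ 78 103 118 132 131 130 135 129 129 128 129 138 177 238 285 318 326 329
  324 323]
 [ 84 104 127 135 134 141 134 133 134 131 124 126 142 182 235 280 309 324
  324 322]
 [ 85 110 133 132 136 134 133 133 132 133 130 128 127 133 168 221 279 315
  326 324]
 [ 82 104 121 133 127 131 131 133 134 130 129 125 126 123 125 160 225 288
  321 329]
 [ 77  88 112 126 131 130 123 125 127 131 129 129 125 124 123 127 175 250
  312 331]
 [ 78  81  87 108 120 117 114 114 128 126 128 130 129 128 119 119 142 215
  294 329]
 [ 73  74  81  87 107 106 104 104 123 124 129 125 130 126 129 116 128 179
  263 318]
 [ 80  69  77  79  96  88  93  98 114 121 124 121 123 127 124 119 118 153
  235 312]
 [ 71  78  78  76  83  81  80  88 101 117 118 124 123 126 131 123 114 142
  231 319]
 [ 73  74  74  74  78  78 
[... 1411 characters left out ...]
43 262]
 [312 308 293 279 278 265 227 168 111  78  71  64  56  84 148 215 247 252
  245 264]
 [315 307 293 282 279 274 259 212 145  91  77  68  68  92 154 218 250 254
  244 251]
 [327 312 290 280 280 281 272 247 191 115  75  61  59  92 155 210 237 241
  235 239]
 [340 325 296 281 278 281 278 267 218 142  95  81  67  94 156 219 249 255
  256 281]
 [370 354 317 288 282 281 281 273 245 193 171 153 135 155 204 265 314 329
  337 355]]
t 0.1 tcp [ 0.1599 -0.6038  0.2306] yaw -75.17 pitch -0.08 roll -0.00 grip 0.997 F [-0.   0.8 -0.4] gf 0.0 q [ 1.29  0.33 -0.06  1.46  0.02  1.35 -0.09]
xyz [0.6064, -0.512, -0.0187] ang [-0.07, -0.05, -72.07]
xyz [0.6064, -0.5118, 0.1523] ang [-0.07, -0.05, -72.07]
```

Request:
carry_out:
  motion:
    - {"xyz": [0.05,-0.04,-0.02],"angular": [0,0,-6]}
    - {"xyz": [0.1,-0.083,-0.02],"angular": [0,0,-12]}
    - {"xyz": [0.137,-0.115,-0.02],"angular": [0,0,-18]}
    - {"xyz": [0.175,-0.148,-0.02],"angular": [0,0,-24]}
    - {"xyz": [0.212,-0.18,-0.02],"angular": [0,0,-30]}
    - {"xyz": [0.25,-0.21,-0.02],"angular": [0,0,-36]}
    - {"xyz": [0.288,-0.243,-0.02],"angular": [0,0,-42]}
    - {"xyz": [0.325,-0.275,-0.02],"angular": [0,0,-48]}
    - {"xyz": [0.363,-0.307,-0.02],"angular": [0,0,-54]}
    - {"xyz": [0.4,-0.338,-0.02],"angular": [0,0,-60]}
    - {"xyz": [0.438,-0.37,-0.02],"angular": [0,0,-66]}
    - {"xyz": [0.475,-0.4,-0.02],"angular": [0,0,-72]}
  hand: 0.6

```text
clock: 1.3
position: [0.5037, -0.1132, 0.2513]
ee_rot: [0.725, 0.689, -0.0, 0.0]
ft_force: [0.7, -1.0, 0.9]
grip_width: 0.599
grasp_force: 0.0
```

Run:
```python
from h import *
show(); plan([((.615,.0463,.25),-3.1,0),((.615,.0463,.079),-3.1,0)])
```

```text
t 1.3 tcp [ 0.5037 -0.1132  0.2513] yaw -2.94 pitch 0.01 roll -0.02 grip 0.599 F [ 0.7 -1.   0.9] gf 0.0 q [ 0.72  0.13 -0.63  1.69  0.08  1.35  0.02]
xyz [0.165, 0.1029, 0.0012] ang [0.01, 0.02, 0.16]
xyz [0.165, 0.1029, 0.1722] ang [0.01, 0.02, 0.16]
```

Run:
```python
from h import *
t0=load('top')['img'].astype(int)
c=snap('top','top1.png'); d=np.abs(c['img'].astype(int)-t0).sum(2)
print((d[100:152,205:258]>60).mean(), (d[150:206,182:250]>60).mean())
```

```text
0.0 0.0
```

Request:
carry_out:
  motion:
    - {"xyz": [0.04,0.025,0],"angular": [0,0,0]}
    - {"xyz": [0.08,0.05,0],"angular": [0,0,0]}
    - {"xyz": [0.12,0.075,0],"angular": [0,0,0]}
    - {"xyz": [0.165,0.103,0.002],"angular": [0,0,0]}
    - {"xyz": [0.165,0.103,0.04],"angular": [0,0,0]}
    - {"xyz": [0.165,0.103,0.08],"angular": [0,0,0]}
    - {"xyz": [0.165,0.103,0.08],"angular": [0,0,0]}

```text
clock: 2.05
position: [0.612, 0.0436, 0.1656]
ee_rot: [0.726, 0.688, -0.004, -0.003]
ft_force: [-0.6, -0.3, -0.2]
grip_width: 0.603
grasp_force: 0.0
```

Request:
carry_out:
  motion:
    - {"xyz": [0.001,0.001,0.03]}
    - {"xyz": [0.001,0.001,0.06]}
    - {"xyz": [0.001,0.001,0.088]}
    - {"xyz": [0.001,0.001,0.091]}
    - {"xyz": [0.001,0.001,0.091]}
    - {"xyz": [0.001,0.001,0.091]}

```text
validation failed for argument at $.mo...
```

Run:
```python
from h import *
show(); c=snap('top','t2.png');s=snap('side','s2.png')
a=cv2.resize(cv2.imread('pics/t2.png')[90:190,170:270],None,fx=4,fy=4,interpolation=cv2.INTER_CUBIC)
b=cv2.resize(cv2.imread('pics/s2.png')[110:210,265:365],None,fx=4,fy=4,interpolation=cv2.INTER_CUBIC)
cv2.imwrite('pics/v2.png',np.hstack([a,b]))
```

```text
t 2.0 tcp [0.612  0.0436 0.1656] yaw -3.13 pitch -0.54 roll -0.06 grip 0.603 F [-0.6 -0.3 -0.2] gf 0.0 q [ 0.39  0.44 -0.7   1.54  0.29  1.27 -0.4 ]
```

View pics/v2.png

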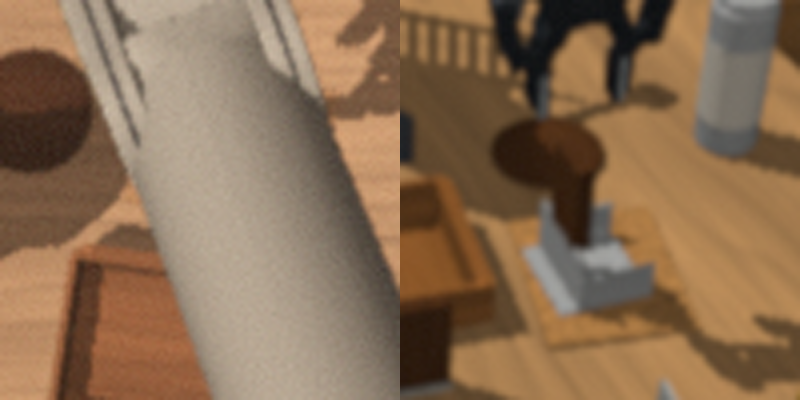

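The arm hides the scoop from above. In the side view (right half) the open fingers straddle above the handle, whose top is at about (575,165), and the scoop is unmoved. Both "xyz" and "angular" are needed in every row, so I'll resend the descent that way.

Request:
carry_out:
  motion:
    - {"xyz": [0.001,0.001,0.03],"angular": [0,0,0]}
    - {"xyz": [0.001,0.001,0.06],"angular": [0,0,0]}
    - {"xyz": [0.001,0.001,0.08],"angular": [0,0,0]}
    - {"xyz": [0.001,0.001,0.087],"angular": [0,0,0]}
    - {"xyz": [0.001,0.001,0.087],"angular": [0,0,0]}
    - {"xyz": [0.001,0.001,0.087],"angular": [0,0,0]}

```text
clock: 2.75
position: [0.6174, 0.045, 0.0866]
ee_rot: [0.727, 0.687, 0.001, 0.001]
ft_force: [0.7, -0.2, -0.3]
grip_width: 0.598
grasp_force: 0.0
```

Run:
```python
from h import *
show(); plan([((.615,.0463,.079),-3.1,0)])
```

```text
t 2.8 tcp [0.6174 0.045  0.0866] yaw -3.20 pitch 0.17 roll 0.01 grip 0.598 F [ 0.7 -0.2 -0.3] gf 0.0 q [ 0.37  0.52 -0.67  1.61  0.35  1.13 -0.44]
xyz [0.0011, -0.0025, 0.0076] ang [0.17, -0.01, -0.1]
```

Request:
carry_out:
  motion:
    - {"xyz": [0.001,-0.0025,0.0075],"angular": [0,0,0]}
    - {"xyz": [0.001,-0.0025,0.0075],"angular": [0,0,0]}

```text
clock: 2.95
position: [0.6134, 0.0463, 0.0768]
ee_rot: [0.726, 0.687, -0.0, 0.0]
ft_force: [-0.5, -1.2, -0.4]
grip_width: 0.604
grasp_force: 0.0
```

Request:
carry_out:
  motion:
    - {"xyz": [0,0,0],"angular": [0,0,0]}
    - {"xyz": [0,0,0],"angular": [0,0,0]}
    - {"xyz": [0,0,0],"angular": [0,0,0]}
    - {"xyz": [0,0,0],"angular": [0,0,0]}
    - {"xyz": [0,0,0],"angular": [0,0,0]}
    - {"xyz": [0,0,0],"angular": [0,0,0]}
    - {"xyz": [0,0,0],"angular": [0,0,0]}
    - {"xyz": [0,0,0],"angular": [0,0,0]}
  hand: 0
  grip_force: 90

```text
clock: 3.75
position: [0.6136, 0.0461, 0.0768]
ee_rot: [0.726, 0.687, -0.0, 0.0]
ft_force: [-0.7, 0.2, -0.7]
grip_width: 0.151
grasp_force: 88.0
```

Run:
```python
from h import *
show()
```

```text
t 3.8 tcp [0.6136 0.0461 0.0768] yaw -3.17 pitch -0.01 roll -0.01 grip 0.151 F [-0.7  0.2 -0.7] gf 88.0 q [ 0.36  0.53 -0.67  1.63  0.36  1.11 -0.45]
```

Run:
```python
from h import *
plan([((.6136,.0461,.2),-3.2,0),((.5549,-.1714,.2),-95.7,0)])
```

```text
xyz [-0.0, -0.0, -0.1232] ang [-0.01, 0.01, 0.03]
xyz [-0.2204, -0.0466, -0.1232] ang [0.0, 0.01, 92.53]
```

Request:
carry_out:
  motion:
    - {"xyz": [0,0,-0.02],"angular": [0,0,0]}
    - {"xyz": [0,0,-0.06],"angular": [0,0,0]}
    - {"xyz": [0,0,-0.1],"angular": [0,0,0]}
    - {"xyz": [0,0,-0.123],"angular": [0,0,0]}

```text
clock: 4.15
position: [0.6145, 0.0466, 0.2031]
ee_rot: [0.726, 0.687, 0.001, 0.001]
ft_force: [0.7, 0.0, -2.5]
grip_width: 0.149
grasp_force: 88.2
```

Request:
carry_out:
  motion:
    - {"xyz": [-0.02,-0.004,0],"angular": [0,0,8]}
    - {"xyz": [-0.04,-0.008,0],"angular": [0,0,16]}
    - {"xyz": [-0.06,-0.012,0],"angular": [0,0,24]}
    - {"xyz": [-0.08,-0.017,0],"angular": [0,0,32]}
    - {"xyz": [-0.1,-0.021,0],"angular": [0,0,40]}
    - {"xyz": [-0.12,-0.025,0],"angular": [0,0,48]}
    - {"xyz": [-0.14,-0.03,0],"angular": [0,0,56]}
    - {"xyz": [-0.16,-0.034,0],"angular": [0,0,64]}
    - {"xyz": [-0.18,-0.038,0],"angular": [0,0,72]}
    - {"xyz": [-0.2,-0.042,0],"angular": [0,0,80]}
    - {"xyz": [-0.22,-0.047,0],"angular": [0,0,88]}
    - {"xyz": [-0.22,-0.047,0],"angular": [0,0,92.5]}

```text
clock: 5.35
position: [0.5534, -0.1745, 0.1995]
ee_rot: [0.999, -0.054, -0.0, 0.001]
ft_force: [-0.2, -0.2, -2.1]
grip_width: 0.152
grasp_force: 88.1
```

Run:
```python
from h import *
show(); plan([((.5549,-.1714,.135),-95.7,0)])
```

```text
t 5.3 tcp [ 0.5534 -0.1745  0.1995] yaw -96.24 pitch 0.09 roll -0.04 grip 0.152 F [-0.2 -0.2 -2.1] gf 88.1 q [ 0.55  0.28 -0.39  1.61  0.11  1.27 -1.54]
xyz [0.0012, -0.0034, 0.0645] ang [0.09, 0.04, -0.54]
```

Request:
carry_out:
  motion:
    - {"xyz": [0.001,-0.0035,0.03],"angular": [0,0,-0.5]}
    - {"xyz": [0.001,-0.0035,0.06],"angular": [0,0,-0.5]}
    - {"xyz": [0.001,-0.0035,0.0645],"angular": [0,0,-0.5]}
    - {"xyz": [0.001,-0.0035,0.0645],"angular": [0,0,-0.5]}

```text
clock: 5.75
position: [0.5555, -0.1673, 0.1349]
ee_rot: [0.999, -0.045, -0.001, -0.0]
ft_force: [0.0, 0.4, -1.4]
grip_width: 0.157
grasp_force: 87.9
```

Run:
```python
from h import *
show(); snap('top','t3.png');snap('side','s3.png')
a=cv2.resize(cv2.imread('pics/t3.png')[110:190,265:385],None,fx=6,fy=6,interpolation=cv2.INTER_CUBIC)[:,:400]
a=cv2.resize(cv2.imread('pics/t3.png')[115:190,265:385],None,fx=3.3,fy=3.3,interpolation=cv2.INTER_CUBIC)
b=cv2.resize(cv2.imread('pics/s3.png')[190:320,290:390],None,fx=4,fy=4,interpolation=cv2.INTER_CUBIC)
o=np.zeros((600,800,3),np.uint8);o[:a.shape[0],:a.shape[1]]=a;o[:b.shape[0],400:]=b;cv2.imwrite('pics/v3.png',o)
```

```text
t 5.8 tcp [ 0.5555 -0.1673  0.1349] yaw -95.16 pitch -0.02 roll -0.09 grip 0.157 F [ 0.   0.4 -1.4] gf 87.9 q [ 0.54  0.34 -0.39  1.68  0.14  1.15 -1.55]
```

View pics/v3.png

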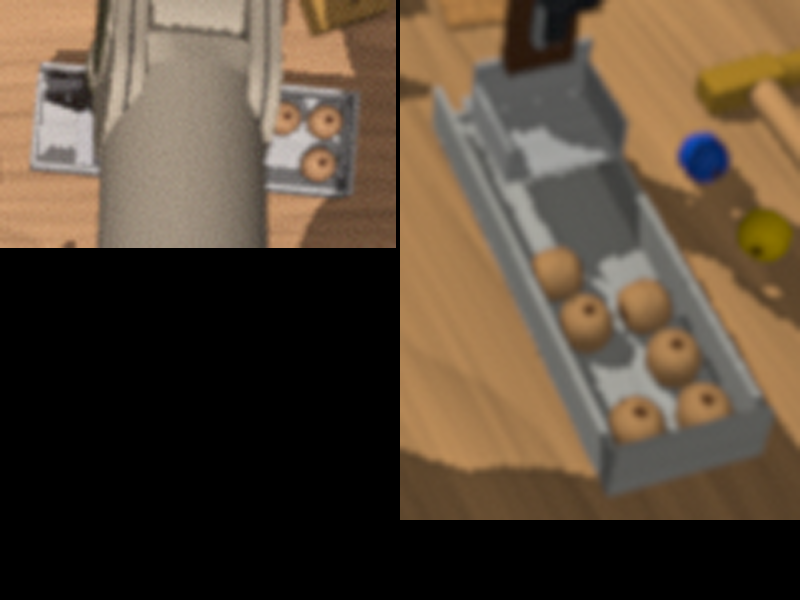

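Run:
```python
from h import *
plan([((.5551,-.1714,.085),-95.7,0)])
S=load('side');p,r,o=st();Rs=r*M.inv()
for v in((.055,.041,-.073),(.055,-.041,-.073),(.055,.041,-.041),(.055,-.041,-.041),(-.007-.0,.041,-.023),(-.007,-.041,-.023)):
    u=proj(S,p+Rs.apply(v)); print((u-[290,190]+.5)*4+[400,0])
```

```text
xyz [-0.0014, 0.0038, 0.0519] ang [0.02, -0.11, 0.52]
[624.68428375 156.71325687]
[506.34983615 186.30787749]
[630.9993071 123.0857806]
[510.13769365 152.76278881]
[592.63985657  37.15364218]
[474.98488887  64.4890155 ]
```

Request:
carry_out:
  motion:
    - {"xyz": [-0.0015,0.004,0.01],"angular": [0,0,0.5]}
    - {"xyz": [-0.0015,0.004,0.03],"angular": [0,0,0.5]}
    - {"xyz": [-0.0015,0.004,0.047],"angular": [0,0,0.5]}
    - {"xyz": [-0.0015,0.004,0.052],"angular": [0,0,0.5]}
    - {"xyz": [-0.0015,0.004,0.052],"angular": [0,0,0.5]}
    - {"xyz": [-0.0015,0.004,0.052],"angular": [0,0,0.5]}

```text
clock: 6.45
position: [0.5549, -0.1716, 0.0841]
ee_rot: [0.999, -0.05, 0.001, 0.0]
ft_force: [3.6, 0.1, -2.9]
grip_width: 0.151
grasp_force: 88.1
```

Run:
```python
from h import *
show();plan([((.5551,-.1714,.0755),-95.7,0)])
```

```text
t 6.5 tcp [ 0.5549 -0.1716  0.0841] yaw -95.69 pitch 0.02 roll 0.11 grip 0.151 F [ 3.6  0.1 -2.9] gf 88.1 q [ 0.53  0.39 -0.38  1.73  0.16  1.05 -1.57]
xyz [0.0002, -0.0003, 0.0086] ang [0.02, -0.11, 0.01]
```

Request:
carry_out:
  motion:
    - {"xyz": [0.002,0,0],"angular": [0,0,0]}
    - {"xyz": [0.002,0,0.004],"angular": [0,0,0]}
    - {"xyz": [0.002,0,0.0075],"angular": [0,0,0]}
    - {"xyz": [0.002,0,0.0085],"angular": [0,0,0]}
    - {"xyz": [0.002,0,0.0085],"angular": [0,0,0]}

```text
clock: 6.95
position: [0.5563, -0.1719, 0.0756]
ee_rot: [0.999, -0.05, 0.0, 0.0]
ft_force: [-1.9, -0.7, 5.9]
grip_width: 0.152
grasp_force: 89.4
```

Run:
```python
from h import *
show()
```

```text
t 7.0 tcp [ 0.5563 -0.1719  0.0756] yaw -95.69 pitch 0.04 roll 0.04 grip 0.152 F [-1.9 -0.7  5.9] gf 89.4 q [ 0.53  0.4  -0.37  1.73  0.17  1.04 -1.57]
```

Request:
carry_out:
  motion:
    - {"xyz": [0,0.008,0],"angular": [0,0,0]}
    - {"xyz": [0,0.016,0],"angular": [0,0,0]}
    - {"xyz": [0,0.024,0],"angular": [0,0,0]}
    - {"xyz": [0,0.032,0],"angular": [0,0,0]}
    - {"xyz": [0,0.04,0],"angular": [0,0,0]}
    - {"xyz": [0,0.048,0],"angular": [0,0,0]}
    - {"xyz": [0,0.056,0],"angular": [0,0,0]}
    - {"xyz": [0,0.064,0],"angular": [0,0,0]}
    - {"xyz": [0,0.072,0],"angular": [0,0,0]}
    - {"xyz": [0,0.08,0],"angular": [0,0,0]}
    - {"xyz": [0,0.088,0],"angular": [0,0,0]}
    - {"xyz": [0,0.096,0],"angular": [0,0,0]}

```text
clock: 8.15
position: [0.5472, -0.2669, 0.0755]
ee_rot: [0.999, -0.049, 0.001, -0.0]
ft_force: [0.9, 2.8, 6.1]
grip_width: 0.152
grasp_force: 89.3
```

Run:
```python
from h import *
show(); snap('side','s4.png')
b=cv2.resize(cv2.imread('pics/s4.png')[190:320,290:390],None,fx=4,fy=4,interpolation=cv2.INTER_CUBIC)
cv2.imwrite('pics/v4.png',b)
```

```text
t 8.2 tcp [ 0.5472 -0.2669  0.0755] yaw -95.65 pitch -0.03 roll 0.07 grip 0.152 F [0.9 2.8 6.1] gf 89.3 q [ 0.64  0.45 -0.33  1.66  0.16  1.06 -1.41]
```

View pics/v4.png

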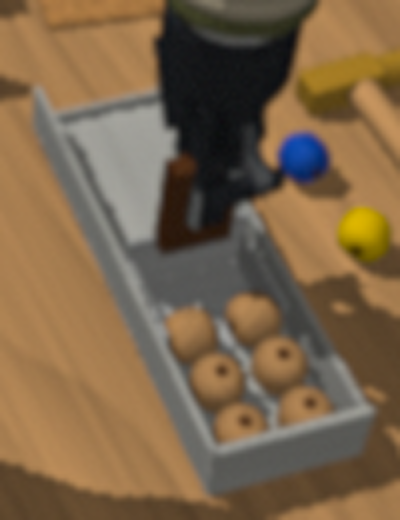

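The six blanks are packed in a 2×3 grid ahead of and in the pan. I'll push on another 36 mm to take the first four.

Request:
carry_out:
  motion:
    - {"xyz": [0,0.005,0],"angular": [0,0,0]}
    - {"xyz": [0,0.01,0],"angular": [0,0,0]}
    - {"xyz": [0,0.015,0],"angular": [0,0,0]}
    - {"xyz": [0,0.02,0],"angular": [0,0,0]}
    - {"xyz": [0,0.025,0],"angular": [0,0,0]}
    - {"xyz": [0,0.029,0],"angular": [0,0,0]}
    - {"xyz": [0,0.032,0],"angular": [0,0,0]}
    - {"xyz": [0,0.032,0],"angular": [0,0,0]}

```text
clock: 9.0
position: [0.5439, -0.2992, 0.0756]
ee_rot: [0.999, -0.05, 0.001, 0.0]
ft_force: [-0.1, 0.7, 6.7]
grip_width: 0.156
grasp_force: 89.3
```

Run:
```python
from h import *
show(); snap('side','s5.png')
b=cv2.resize(cv2.imread('pics/s5.png')[190:320,290:390],None,fx=4,fy=4,interpolation=cv2.INTER_CUBIC)
cv2.imwrite('pics/v5.png',b)
```

```text
t 9.0 tcp [ 0.5439 -0.2992  0.0756] yaw -95.70 pitch -0.00 roll 0.08 grip 0.156 F [-0.1  0.7  6.7] gf 89.3 q [ 0.68  0.47 -0.32  1.63  0.16  1.07 -1.36]
```

View pics/v5.png

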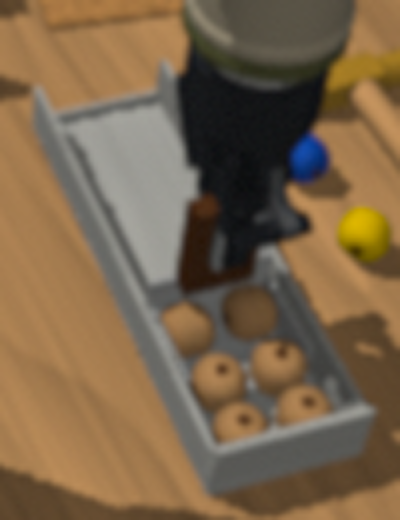

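Run:
```python
from h import *
p,r,o=st(); x=np.array([-.0993,-.995,0])
a=p+.003*x
def w(th,lift):
    t=np.radians(th); d=np.array([.022*np.cos(t)-.073*np.sin(t)-.022,.022*np.sin(t)+.073*np.cos(t)-.073])
    return (a+d[0]*x+[0,0,d[1]+lift],-95.7,th)
plan([(a,-95.7,0),w(5,.0015),w(10,.002),w(15,.003),w(20,.004),w(20,.06),w(20,.12)])
```

```text
xyz [-0.0, 0.003, 0.0] ang [0.01, -0.07, 0.01]
xyz [0.0, -0.0034, -0.0031] ang [-4.99, -0.07, 0.01]
xyz [0.0, -0.01, -0.0047] ang [-9.99, -0.07, 0.01]
xyz [0.0, -0.0166, -0.0062] ang [-14.99, -0.08, 0.0]
xyz [0.0, -0.0233, -0.0071] ang [-19.99, -0.08, 0.0]
xyz [0.0001, -0.0233, -0.0631] ang [-19.99, -0.08, 0.0]
xyz [0.0002, -0.0233, -0.1231] ang [-19.99, -0.08, 0.0]
```

Request:
carry_out:
  motion:
    - {"xyz": [0,0.003,0],"angular": [0,0,0]}
    - {"xyz": [0,0.003,0],"angular": [0,0,0]}
    - {"xyz": [0,-0.0005,-0.002],"angular": [-2.5,0,0]}
    - {"xyz": [0,-0.0035,-0.003],"angular": [-5,0,0]}
    - {"xyz": [0,-0.0065,-0.004],"angular": [-7.5,0,0]}
    - {"xyz": [0,-0.01,-0.005],"angular": [-10,0,0]}
    - {"xyz": [0,-0.013,-0.006],"angular": [-12.5,0,0]}
    - {"xyz": [0,-0.0165,-0.007],"angular": [-15,0,0]}
    - {"xyz": [0,-0.02,-0.008],"angular": [-17.5,0,0]}
    - {"xyz": [0,-0.0235,-0.009],"angular": [-20,0,0]}
    - {"xyz": [0,-0.0235,-0.015],"angular": [-20,0,0]}
    - {"xyz": [0,-0.0235,-0.025],"angular": [-20,0,0]}

```text
clock: 10.25
position: [0.545, -0.2754, 0.0994]
ee_rot: [0.984, -0.048, -0.01, 0.173]
ft_force: [-0.3, -0.9, -1.7]
grip_width: 0.15
grasp_force: 88.0
```

Run:
```python
from h import *
show(); snap('side','s6.png')
b=cv2.resize(cv2.imread('pics/s6.png')[190:320,290:390],None,fx=4,fy=4,interpolation=cv2.INTER_CUBIC)
cv2.imwrite('pics/v6.png',b)
p,r,o=st();plan([(p+[0,0,.11],-95.7,20)])
```

```text
t 10.2 tcp [ 0.545  -0.2754  0.0994] yaw -95.60 pitch 19.93 roll -0.14 grip 0.150 F [-0.3 -0.9 -1.7] gf 88.0 q [ 0.41  0.38 -0.25  1.74  0.51  1.06 -1.75]
xyz [0.0001, 0.0376, -0.1034] ang [-0.01, -0.06, -0.04]
```

View pics/v6.png

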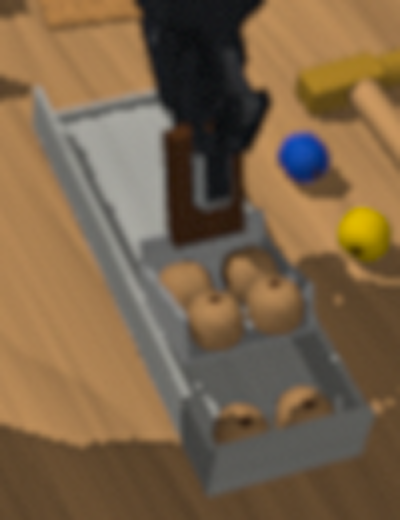

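Request:
carry_out:
  motion:
    - {"xyz": [0,0.007,-0.019],"angular": [0,0,0]}
    - {"xyz": [0,0.016,-0.045],"angular": [0,0,0]}
    - {"xyz": [0,0.027,-0.074],"angular": [0,0,0]}
    - {"xyz": [0,0.036,-0.098],"angular": [0,0,0]}
    - {"xyz": [0,0.041,-0.113],"angular": [0,0,0]}
    - {"xyz": [0,0.041,-0.113],"angular": [0,0,0]}

```text
clock: 10.9
position: [0.5465, -0.2764, 0.2227]
ee_rot: [0.984, -0.05, -0.007, 0.174]
ft_force: [1.5, 0.0, -2.3]
grip_width: 0.152
grasp_force: 88.2
```

Run:
```python
from h import *
show(); p,r,o=st()
f=np.array([.50,.10,.22]);n=12
plan([(p+(f-p)*k/n,-95.6+86.6*k/n,20-8*k/n) for k in range(1,n+1)])
```

```text
t 10.9 tcp [ 0.5465 -0.2764  0.2227] yaw -95.83 pitch 20.03 roll 0.26 grip 0.152 F [ 1.5  0.  -2.3] gf 88.2 q [ 0.42  0.26 -0.26  1.62  0.44  1.27 -1.64]
xyz [-0.007, -0.029, -0.0104] ang [0.71, 2.25, -7.01]
xyz [-0.014, -0.058, -0.0207] ang [1.39, 4.6, -13.83]
xyz [-0.021, -0.0871, -0.0311] ang [2.05, 6.87, -20.68]
xyz [-0.028, -0.1161, -0.0415] ang [2.7, 9.07, -27.56]
xyz [-0.035, -0.1451, -0.0519] ang [3.33, 11.18, -34.46]
xyz [-0.042, -0.1741, -0.0622] ang [3.93, 13.22, -41.39]
xyz [-0.049, -0.2032, -0.0726] ang [4.49, 15.17, -48.35]
xyz [-0.056, -0.2322, -0.083] ang [5.02, 17.05, -55.33]
xyz [-0.063, -0.2612, -0.0934] ang [5.51, 18.85, -62.33]
xyz [-0.07, -0.2902, -0.1037] ang [5.94, 20.57, -69.36]
xyz [-0.077, -0.3193, -0.1141] ang [6.31, 22.2, -76.41]
xyz [-0.084, -0.3483, -0.1245] ang [6.62, 23.76, -83.49]
```

Request:
carry_out:
  motion:
    - {"xyz": [-0.002,-0.009,-0.003],"angular": [0.2,0.7,-2.1]}
    - {"xyz": [-0.006,-0.026,-0.009],"angular": [0.65,2.0,-6.3]}
    - {"xyz": [-0.013,-0.052,-0.019],"angular": [1.25,4.1,-12.4]}
    - {"xyz": [-0.02,-0.082,-0.029],"angular": [1.95,6.5,-19.5]}
    - {"xyz": [-0.028,-0.116,-0.042],"angular": [2.7,9.07,-27.56]}
    - {"xyz": [-0.035,-0.145,-0.052],"angular": [3.33,11.2,-34.5]}
    - {"xyz": [-0.042,-0.174,-0.062],"angular": [3.9,13.2,-41.4]}
    - {"xyz": [-0.049,-0.203,-0.073],"angular": [4.5,15.2,-48.3]}
    - {"xyz": [-0.056,-0.232,-0.083],"angular": [5,17,-55.3]}
    - {"xyz": [-0.063,-0.261,-0.093],"angular": [5.5,18.9,-62.3]}
    - {"xyz": [-0.068,-0.282,-0.1],"angular": [5.8,20,-67.2]}
    - {"xyz": [-0.072,-0.297,-0.106],"angular": [6.1,21,-71.2]}

```text
clock: 12.1
position: [0.5035, 0.0474, 0.216]
ee_rot: [0.819, 0.562, 0.062, 0.092]
ft_force: [0.4, 0.0, -2.5]
grip_width: 0.153
grasp_force: 87.9
```

Run:
```python
from h import *
show()
plan([((.50,.09,.21),-9,6),((.459,.1055,.17),-9,3),((.459,.1055,.124),-9,0),((.459,.1055,.124),-9,-10),((.459,.1055,.124),-9,-45)])
```

```text
t 12.1 tcp [0.5035 0.0474 0.216 ] yaw -21.06 pitch 12.71 roll -0.09 grip 0.153 F [ 0.4  0.  -2.5] gf 87.9 q [ 0.28 -0.04 -0.54  1.93  0.13  1.07 -0.68]
xyz [0.0385, -0.0195, 0.0017] ang [6.68, 2.05, -11.91]
xyz [0.0383, -0.071, 0.0311] ang [9.67, 1.74, -11.97]
xyz [0.0383, -0.0812, 0.076] ang [12.65, 1.42, -12.02]
xyz [0.0383, -0.0812, 0.076] ang [22.62, 0.37, -12.15]
xyz [0.0383, -0.0812, 0.076] ang [57.48, -3.42, -12.13]
```

Request:
carry_out:
  motion:
    - {"xyz": [0.01,-0.005,0.001],"angular": [1.5,0.4,-3]}
    - {"xyz": [0.025,-0.012,0.001],"angular": [4,1,-7.5]}
    - {"xyz": [0.0385,-0.02,0.002],"angular": [6.7,2,-11.9]}
    - {"xyz": [0.0385,-0.04,0.013],"angular": [7.9,1.9,-11.9]}
    - {"xyz": [0.0385,-0.06,0.024],"angular": [9,1.8,-12]}
    - {"xyz": [0.0385,-0.071,0.031],"angular": [9.7,1.7,-12]}
    - {"xyz": [0.0385,-0.071,0.031],"angular": [9.7,1.7,-12]}

```text
clock: 12.8
position: [0.4594, 0.1042, 0.1699]
ee_rot: [0.762, 0.647, 0.016, 0.02]
ft_force: [-0.5, -0.1, -2.3]
grip_width: 0.151
grasp_force: 88.2
```

Run:
```python
from h import *
show()
plan([((.459,.1055,.124),-9,0),((.459,.1055,.124),-9,-10),((.459,.1055,.124),-9,-45)])
snap('side','s7.png')
b=cv2.resize(cv2.imread('pics/s7.png')[110:230,205:335],None,fx=4.5,fy=4.5,interpolation=cv2.INTER_CUBIC)
cv2.imwrite('pics/v7.png',b)
```

```text
t 12.8 tcp [0.4594 0.1042 0.1699] yaw -9.27 pitch 2.93 roll -0.08 grip 0.151 F [-0.5 -0.1 -2.3] gf 88.2 q [ 0.24  0.04 -0.58  1.94  0.05  1.12 -0.53]
xyz [0.0012, -0.0029, 0.0458] ang [2.93, 0.08, -0.27]
xyz [0.0012, -0.0029, 0.0458] ang [12.93, 0.06, -0.28]
xyz [0.0012, -0.0029, 0.0458] ang [47.93, -0.03, -0.29]
```

View pics/v7.png

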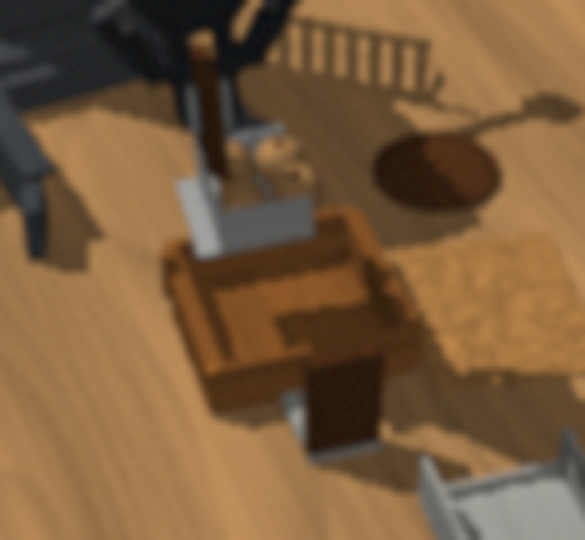

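The four blanks are in the scoop. The tray now appears about 10 px right of where it was, so it has been knocked, and I'll re-measure it from the side view and check in the top view.

Run:
```python
from h import *
np.set_printoptions(precision=4,suppress=True)
S=load('side');V=lambda x,y:(205+(x+.5)/4.5-.5,110+(y+.5)/4.5-.5)
for q in((165,256),(208,374),(357,207),(420,308)): print(onz(S,*V(*q),.04))
print('handle',onz(S,*V(305,362),.085),onz(S,*V(382,352),.085))
c=snap('top','t7.png')
b=cv2.resize(cv2.imread('pics/t7.png')[140:215,160:270],None,fx=5,fy=5,interpolation=cv2.INTER_CUBIC)
cv2.imwrite('pics/v8.png',b)
```

```text
[0.437  0.1433 0.04  ]
[0.4225 0.019  0.04  ]
[0.5837 0.1414 0.04  ]
[0.5778 0.0239 0.04  ]
handle [ 0.4665 -0.0393  0.085 ] [ 0.5142 -0.0495  0.085 ]
```

View pics/v8.png

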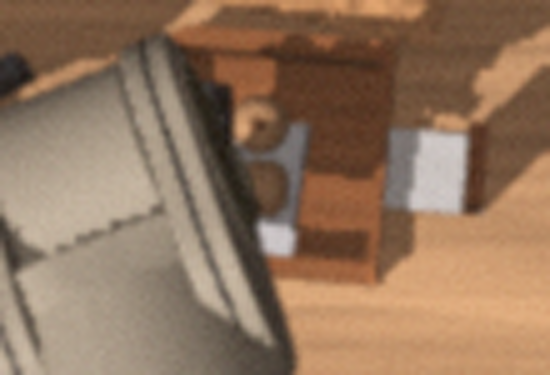

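Run:
```python
from h import *
np.set_printoptions(precision=4,suppress=True)
T=load('top');V=lambda x,y:(160+(x+.5)/5-.5,140+(y+.5)/5-.5)
P=[onz(T,*V(*q),.04)[:2] for q in((397,40),(379,281),(178,29))]
print(P)
y=(P[1]-P[0]); print('width',np.hypot(*y)); y/=np.hypot(*y); x=np.array([y[1],-y[0]]); print('yaw',np.degrees(np.arctan2(x[1],x[0])))
x2=P[2]-P[0];print('yaw2',np.degrees(np.arctan2(x2[1],x2[0])))
c=(P[0]+P[1])/2+.07*x; print('centre',c)
h1=onz(T,*V(483,124),.085)[:2];h2=onz(T,*V(470,213),.085)[:2];print('handle',h1,h2,(h1+h2)/2,'pred',c-.125*x)
print(proj(load('side'),[*(c-.125*x),.085]))
```

```text
[array([0.5697, 0.0055]), array([0.4216, 0.0186]), array([0.5787, 0.1403])]
width 0.1486928605112218
yaw 84.94670910705405
yaw2 86.20470764657038
centre [0.5018 0.0818]
handle [ 0.5124 -0.0456] [ 0.4597 -0.037 ] [ 0.4861 -0.0413] pred [ 0.4908 -0.0427]
[280.8787 188.5214]
```

Run:
```python
from h import *
plan([((.480,.084,.170),-5,2),((.480,.084,.124),-5,0),((.480,.084,.124),-5,-10),((.480,.084,.124),-5,-50)])
```

```text
xyz [-0.0167, 0.0212, 0.0032] ang [1.16, 0.2, -4.35]
xyz [-0.0167, 0.0187, 0.0491] ang [3.16, 0.12, -4.35]
xyz [-0.0167, 0.0187, 0.0491] ang [13.16, -0.26, -4.36]
xyz [-0.0167, 0.0187, 0.0491] ang [53.14, -1.79, -4.14]
```

Request:
carry_out:
  motion:
    - {"xyz": [-0.006,0.008,0.001],"angular": [0.5,0,-1.5]}
    - {"xyz": [-0.0165,0.021,0.003],"angular": [1,0,-4.4]}
    - {"xyz": [-0.0165,0.02,0.025],"angular": [2,0,-4.4]}
    - {"xyz": [-0.0165,0.019,0.045],"angular": [3,0,-4.4]}
    - {"xyz": [-0.0165,0.019,0.049],"angular": [6,0,-4.4]}
    - {"xyz": [-0.0165,0.019,0.049],"angular": [10,-0.1,-4.4]}
    - {"xyz": [-0.0165,0.019,0.049],"angular": [14,-0.3,-4.4]}
    - {"xyz": [-0.0165,0.019,0.049],"angular": [18,-0.4,-4.4]}
    - {"xyz": [-0.0165,0.019,0.049],"angular": [22,-0.6,-4.4]}
    - {"xyz": [-0.0165,0.019,0.049],"angular": [26,-0.8,-4.3]}
    - {"xyz": [-0.0165,0.019,0.049],"angular": [30,-0.9,-4.3]}
    - {"xyz": [-0.0165,0.019,0.049],"angular": [34,-1,-4.3]}

```text
clock: 14.1
position: [0.4816, 0.0837, 0.1245]
ee_rot: [0.711, 0.651, -0.179, -0.197]
ft_force: [1.5, -0.1, -2.5]
grip_width: 0.153
grasp_force: 88.5
```

Run:
```python
from h import *
show();plan([((.480,.084,.124),-5,-50)])
```

```text
t 14.1 tcp [0.4816 0.0837 0.1245] yaw -5.05 pitch -30.87 roll 0.09 grip 0.153 F [ 1.5 -0.1 -2.5] gf 88.5 q [ 0.19  0.58 -0.5   1.51  0.07  1.62 -0.41]
xyz [0.0002, -0.0012, 0.0012] ang [19.13, -0.12, -0.02]
```

Request:
carry_out:
  motion:
    - {"xyz": [0,0,0],"angular": [5,0,0]}
    - {"xyz": [0,0,0],"angular": [10,0,0]}
    - {"xyz": [0,0,0],"angular": [15,0,0]}
    - {"xyz": [0,0,0],"angular": [19,0,0]}
    - {"xyz": [0,0,0],"angular": [19,0,0]}
    - {"xyz": [0,0,0],"angular": [19,0,0]}
    - {"xyz": [0,0,0],"angular": [19,0,0]}

```text
clock: 14.8
position: [0.4806, 0.0844, 0.1248]
ee_rot: [0.669, 0.613, -0.283, -0.31]
ft_force: [-0.5, -0.1, -2.2]
grip_width: 0.15
grasp_force: 88.8
```

Run:
```python
from h import *
show()
p,r,o=st()
plan([(p+[-.0,0,.05],-5,-50),(p+[0,0,.1],-5,0)])
snap('side','s9.png')
b=cv2.resize(cv2.imread('pics/s9.png')[110:230,205:335],None,fx=4.5,fy=4.5,interpolation=cv2.INTER_CUBIC)
cv2.imwrite('pics/v9.png',b)
```

```text
t 14.8 tcp [0.4806 0.0844 0.1248] yaw -4.94 pitch -49.66 roll 0.13 grip 0.150 F [-0.5 -0.1 -2.2] gf 88.8 q [ 0.15  0.82 -0.47  1.28  0.02  1.92 -0.42]
xyz [0.0001, -0.0381, -0.0324] ang [0.34, -0.08, 0.04]
xyz [0.0001, -0.0762, -0.0647] ang [-49.66, -0.09, 0.0]
```

View pics/v9.png

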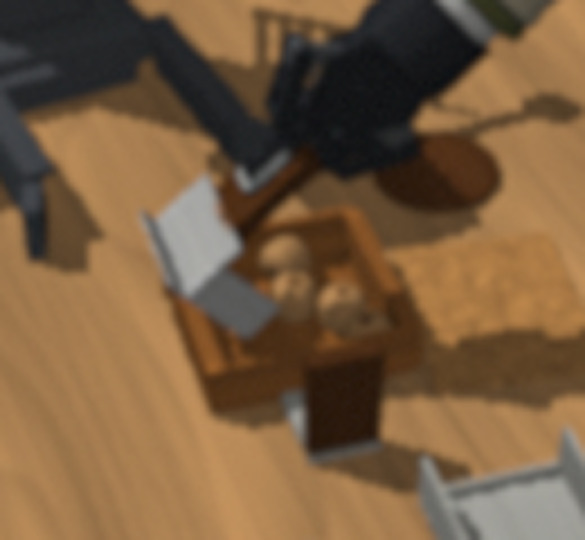

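The four blanks now lie in the far half of the tray. I'll lift clear and go back for the other two.

Request:
carry_out:
  motion:
    - {"xyz": [0,-0.019,-0.016],"angular": [0,0,0]}
    - {"xyz": [0,-0.038,-0.032],"angular": [0,0,0]}
    - {"xyz": [0,-0.057,-0.049],"angular": [-8,0,0]}
    - {"xyz": [0,-0.076,-0.065],"angular": [-16,0,0]}
    - {"xyz": [0,-0.084,-0.07],"angular": [-24,0,0]}
    - {"xyz": [0,-0.084,-0.07],"angular": [-32,0,0]}
    - {"xyz": [0,-0.084,-0.07],"angular": [-40,0,0]}
    - {"xyz": [0,-0.084,-0.07],"angular": [-48,0,0]}
    - {"xyz": [0,-0.084,-0.07],"angular": [-49.6,0,0]}

```text
clock: 15.75
position: [0.4778, 0.0847, 0.2353]
ee_rot: [0.737, 0.676, 0.001, 0.002]
ft_force: [-0.8, -0.9, -1.7]
grip_width: 0.157
grasp_force: 88.7
```

Run:
```python
from h import *
show(); plan([((.5563,-.1719,.21),-95.7,0)])
```

```text
t 15.8 tcp [0.4778 0.0847 0.2353] yaw -4.92 pitch 0.20 roll -0.07 grip 0.157 F [-0.8 -0.9 -1.7] gf 88.7 q [ 0.28  0.05 -0.56  1.79  0.03  1.31 -0.38]
xyz [-0.2489, 0.1001, 0.0259] ang [0.21, -0.11, 90.78]
```

Request:
carry_out:
  motion:
    - {"xyz": [-0.021,0.009,0],"angular": [0,0,8]}
    - {"xyz": [-0.042,0.017,0],"angular": [0,0,16]}
    - {"xyz": [-0.063,0.026,0.003],"angular": [0,0,24]}
    - {"xyz": [-0.084,0.034,0.006],"angular": [0,0,32]}
    - {"xyz": [-0.105,0.043,0.009],"angular": [0,0,40]}
    - {"xyz": [-0.126,0.051,0.012],"angular": [0,0,48]}
    - {"xyz": [-0.147,0.06,0.015],"angular": [0,0,56]}
    - {"xyz": [-0.168,0.068,0.018],"angular": [0,0,64]}
    - {"xyz": [-0.19,0.077,0.021],"angular": [0,0,72]}
    - {"xyz": [-0.21,0.085,0.024],"angular": [0,0,80]}
    - {"xyz": [-0.23,0.093,0.026],"angular": [0,0,86]}
    - {"xyz": [-0.249,0.1,0.026],"angular": [0,0,90.8]}

```text
clock: 16.95
position: [0.557, -0.1736, 0.2063]
ee_rot: [0.999, -0.053, -0.003, -0.001]
ft_force: [0.2, -0.2, -2.3]
grip_width: 0.151
grasp_force: 88.8
```

Run:
```python
from h import *
show(); plan([((.5563,-.1719,.085),-95.7,0)])
c=snap('side','s10.png'); snap('top','t10.png')
# hub mask in the trough region of the side view, rays onto z=.018
for n in('side',):
    I=load(n)['img']; hsv=cv2.cvtColor(I,cv2.COLOR_RGB2HSV)
    old=load('side')
    O=np.array([.5475,-.2555]);x=np.array([-.0993,-.995]);y=np.array([.995,-.0993])
    # polygon of trough floor
    poly=np.array([proj(c,[*(O+a*x+b*y),.01]) for a,b in((-.14,-.043),(.14,-.043),(.14,.043),(-.14,.043))]).astype(np.int32)
    m=np.zeros(I.shape[:2],np.uint8);cv2.fillPoly(m,[poly],255)
    k=((hsv[...,1]>90)&(m>0)).astype(np.uint8)
    nn,l,s,ce=cv2.connectedComponentsWithStats(k)
    for i in range(1,nn):
        if s[i,4]>20:
            P=onz(c,*ce[i],.02)[:2]-O; print(s[i],'trough xy',P@x,P@y)
```

```text
t 16.9 tcp [ 0.557  -0.1736  0.2063] yaw -96.09 pitch -0.07 roll -0.39 grip 0.151 F [ 0.2 -0.2 -2.3] gf 88.8 q [ 0.43  0.27 -0.25  1.59  0.07  1.29 -1.5 ]
xyz [-0.0, -0.0014, 0.1213] ang [-0.07, 0.39, -0.39]
[359 287  13  10  89] trough xy 0.12468327405482793 0.023225225799861502
[343 292  14   9  96] trough xy 0.12459939624843902 -0.017538447892971
```

Two blanks remain, both at the end wall (x≈125 mm). Next I go down, then push in.

Request:
carry_out:
  motion:
    - {"xyz": [0,-0.0015,0.04],"angular": [0,0.3,-0.4]}
    - {"xyz": [0,-0.0015,0.08],"angular": [0,0.3,-0.4]}
    - {"xyz": [0,-0.0015,0.105],"angular": [0,0.3,-0.4]}
    - {"xyz": [0,-0.0015,0.12],"angular": [0,0.3,-0.4]}
    - {"xyz": [0,-0.0015,0.121],"angular": [0,0.3,-0.4]}
    - {"xyz": [0,-0.0015,0.121],"angular": [0,0.3,-0.4]}

```text
clock: 17.65
position: [0.557, -0.1707, 0.0866]
ee_rot: [0.999, -0.047, 0.0, -0.001]
ft_force: [-0.6, 0.2, -1.7]
grip_width: 0.155
grasp_force: 88.7
```

Run:
```python
from h import *
show(); plan([((.5563,-.1719,.0755),-95.7,0)])
```

```text
t 17.6 tcp [ 0.557  -0.1707  0.0866] yaw -95.39 pitch -0.06 roll 0.03 grip 0.155 F [-0.6  0.2 -1.7] gf 88.7 q [ 0.42  0.37 -0.24  1.73  0.1   1.05 -1.52]
xyz [-0.0006, 0.0013, 0.0111] ang [-0.06, -0.03, 0.31]
```

Request:
carry_out:
  motion:
    - {"xyz": [-0.0005,0.001,0.006],"angular": [0,0,0.3]}
    - {"xyz": [-0.0005,0.001,0.0105],"angular": [0,0,0.3]}
    - {"xyz": [-0.0005,0.001,0.0111],"angular": [0,0,0.3]}
    - {"xyz": [-0.0005,0.011,0.0111],"angular": [0,0,0.3]}
    - {"xyz": [-0.0005,0.023,0.0111],"angular": [0,0,0.3]}
    - {"xyz": [-0.0005,0.035,0.0111],"angular": [0,0,0.3]}
    - {"xyz": [-0.0005,0.047,0.0111],"angular": [0,0,0.3]}
    - {"xyz": [-0.0005,0.059,0.0111],"angular": [0,0,0.3]}
    - {"xyz": [-0.0005,0.071,0.0111],"angular": [0,0,0.3]}
    - {"xyz": [-0.0005,0.083,0.0111],"angular": [0,0,0.3]}
    - {"xyz": [-0.0005,0.095,0.0111],"angular": [0,0,0.3]}
    - {"xyz": [-0.0005,0.107,0.0111],"angular": [0,0,0.3]}

```text
clock: 18.85
position: [0.5466, -0.2787, 0.0755]
ee_rot: [0.999, -0.05, 0.001, -0.0]
ft_force: [0.4, 2.1, 6.5]
grip_width: 0.149
grasp_force: 90.1
```

Run:
```python
from h import *
show(); x=np.array([-.0993,-.995,0]);O=np.array([.5475,-.2555,.0755]);y=np.array([.995,-.0993,0])
p=st()[0]; print('tip',(p-O)@x+.055,'lat',(p-O)@y)
plan([(O+(.141-.055)*x,-95.7,0)])
```

```text
t 18.9 tcp [ 0.5466 -0.2787  0.0755] yaw -95.76 pitch -0.05 roll 0.13 grip 0.149 F [0.4 2.1 6.5] gf 90.1 q [ 0.55  0.44 -0.19  1.66  0.09  1.05 -1.34]
tip 0.07812839780316908 lat 0.001359076876089922
xyz [-0.0013, 0.0629, -0.0] ang [-0.05, -0.13, -0.06]
```

Request:
carry_out:
  motion:
    - {"xyz": [0,0.006,0],"angular": [0,0,0]}
    - {"xyz": [0,0.012,0],"angular": [0,0,0]}
    - {"xyz": [0,0.018,0],"angular": [0,0,0]}
    - {"xyz": [0,0.024,0],"angular": [0,0,0]}
    - {"xyz": [0,0.03,0],"angular": [0,0,0]}
    - {"xyz": [0,0.036,0],"angular": [0,0,0]}
    - {"xyz": [0,0.042,0],"angular": [0,0,0]}
    - {"xyz": [0,0.047,0],"angular": [0,0,0]}
    - {"xyz": [0,0.052,0],"angular": [0,0,0]}
    - {"xyz": [0,0.056,0],"angular": [0,0,0]}
    - {"xyz": [0,0.059,0],"angular": [0,0,0]}
    - {"xyz": [0,0.06,0],"angular": [0,0,0]}

```text
clock: 20.05
position: [0.5404, -0.3383, 0.0756]
ee_rot: [0.999, -0.05, 0.001, -0.0]
ft_force: [0.3, 2.2, 7.6]
grip_width: 0.152
grasp_force: 90.3
```

Run:
```python
from h import *
show(); x=np.array([-.0993,-.995,0]);O=np.array([.5475,-.2555,.0755]);y=np.array([.995,-.0993,0])
p=st()[0]; print('tip',(p-O)@x+.055,'lat',(p-O)@y)
a=p
def w(th,lift,back=0):
    t=np.radians(th); d=np.array([.022*np.cos(t)-.073*np.sin(t)-.022,.022*np.sin(t)+.073*np.cos(t)-.073])
    return (a+(d[0]-back)*x+[0,0,d[1]+lift],-95.7,th)
plan([w(5,.002),w(10,.003),w(15,.004),w(20,.005),w(20,.02,.01)])
c=snap('side','s11.png')
I=c['img'];hsv=cv2.cvtColor(I,cv2.COLOR_RGB2HSV)
O=O[:2];x=x[:2];y=y[:2]
poly=np.array([proj(c,[*(O+a*x+b*y),.02]) for a,b in((-.0,-.043),(.14,-.043),(.14,.043),(-.0,.043))]).astype(np.int32)
m=np.zeros(I.shape[:2],np.uint8);cv2.fillPoly(m,[poly],255)
k=((hsv[...,1]>90)&(hsv[...,2]>110)&(m>0)).astype(np.uint8)
nn,l,s,ce=cv2.connectedComponentsWithStats(k)
for i in range(1,nn):
    if s[i,4]>20:
        P=onz(c,*ce[i],.022)[:2]-O; print(s[i],'trough xy',P@x,P@y)
```

```text
t 20.1 tcp [ 0.5404 -0.3383  0.0756] yaw -95.78 pitch -0.04 roll 0.12 grip 0.152 F [0.3 2.2 7.6] gf 90.3 q [ 0.62  0.49 -0.17  1.59  0.09  1.07 -1.25]
tip 0.1380538991710456 lat 0.0011770025923674504
xyz [-0.0, -0.0064, -0.0036] ang [-5.04, -0.12, -0.09]
xyz [-0.0, -0.013, -0.0057] ang [-10.04, -0.12, -0.09]
xyz [-0.0, -0.0196, -0.0072] ang [-15.04, -0.11, -0.1]
xyz [-0.0, -0.0263, -0.0081] ang [-20.04, -0.11, -0.1]
xyz [-0.0, -0.0363, -0.0231] ang [-20.04, -0.11, -0.1]
[359 288  14   8  68] trough xy 0.12575858619449348 0.020009447330284074
[344 291  13   9  86] trough xy 0.12389509413956479 -0.01584409593382831
```

Request:
carry_out:
  motion:
    - {"xyz": [0,0.003,0],"angular": [0,0,0]}
    - {"xyz": [0,0.003,0],"angular": [0,0,0]}
    - {"xyz": [0,0,-0.002],"angular": [-2.5,0,0]}
    - {"xyz": [0,-0.004,-0.0035],"angular": [-5,0,0]}
    - {"xyz": [0,-0.007,-0.005],"angular": [-7.5,0,0]}
    - {"xyz": [0,-0.01,-0.006],"angular": [-10,0,0]}
    - {"xyz": [0,-0.013,-0.0065],"angular": [-12.5,0,0]}
    - {"xyz": [0,-0.0166,-0.0072],"angular": [-15,0,0]}
    - {"xyz": [0,-0.02,-0.0077],"angular": [-17.5,0,0]}
    - {"xyz": [0,-0.0233,-0.0085],"angular": [-20,0,0]}
    - {"xyz": [0,-0.0233,-0.0085],"angular": [-20,0,0]}
    - {"xyz": [0,-0.0283,-0.012],"angular": [-20,0,0]}

```text
clock: 21.3
position: [0.5418, -0.31, 0.0859]
ee_rot: [0.984, -0.05, -0.009, 0.173]
ft_force: [-0.1, -0.9, -2.0]
grip_width: 0.152
grasp_force: 88.8
```

Run:
```python
from h import *
show(); c=snap('side','s12.png')
I=c['img'];hsv=cv2.cvtColor(I,cv2.COLOR_RGB2HSV)
O=np.array([.5475,-.2555]);x=np.array([-.0993,-.995]);y=np.array([.995,-.0993])
poly=np.array([proj(c,[*(O+a*x+b*y),.02]) for a,b in((-.02,-.05),(.15,-.05),(.15,.05),(-.02,.05))]).astype(np.int32)
m=np.zeros(I.shape[:2],np.uint8);cv2.fillPoly(m,[poly],255)
k=((hsv[...,1]>90)&(hsv[...,2]>90)&(m>0)).astype(np.uint8)
nn,l,s,ce=cv2.connectedComponentsWithStats(k)
p,r,o=st();Rs=r*M.inv()
print('pan pix back/front',proj(c,p+Rs.apply([-.005,0,-.053])),proj(c,p+Rs.apply([.055,0,-.053])))
for i in range(1,nn):
    if s[i,4]>15: print(s[i],ce[i])
plan([(p+[0,0,.12],-95.7,20)])
```

```text
t 21.3 tcp [ 0.5418 -0.31    0.0859] yaw -95.78 pitch 19.91 roll -0.09 grip 0.152 F [-0.1 -0.9 -2. ] gf 88.8 q [ 0.33  0.4  -0.09  1.74  0.45  1.   -1.67]
pan pix back/front [346.27419374 270.37650021] [358.01786557 284.86276322]
[356 272  14  15 163] [362.52147239 279.13496933]
[341 276  13  15 147] [347.7755102  283.08163265]
xyz [0.0, 0.0408, -0.1128] ang [-0.11, 0.02, -0.08]
```

Request:
carry_out:
  motion:
    - {"xyz": [0,0.007,-0.019],"angular": [0,0,0]}
    - {"xyz": [0,0.016,-0.045],"angular": [0,0,0]}
    - {"xyz": [0,0.027,-0.074],"angular": [0,0,0]}
    - {"xyz": [0,0.036,-0.098],"angular": [0,0,0]}
    - {"xyz": [0,0.044,-0.12],"angular": [0,0,0]}
    - {"xyz": [0,0.044,-0.12],"angular": [0,0,0]}

```text
clock: 21.95
position: [0.544, -0.3109, 0.2184]
ee_rot: [0.984, -0.05, -0.006, 0.173]
ft_force: [0.1, 0.6, -2.5]
grip_width: 0.153
grasp_force: 88.9
```

Run:
```python
from h import *
show(); c=snap('side','s13.png')
I=c['img'];hsv=cv2.cvtColor(I,cv2.COLOR_RGB2HSV)
p,r,o=st();Rs=r*M.inv()
q=[proj(c,p+Rs.apply(v)) for v in((-.005,-.036,-.06),(.06,-.036,-.06),(.06,.036,-.04),(-.005,.036,-.04))]
print(np.round(q,1).tolist())
m=np.zeros(I.shape[:2],np.uint8);cv2.fillPoly(m,[np.array(q).astype(np.int32)],255)
k=((hsv[...,1]>90)&(hsv[...,2]>90)&(m>0)).astype(np.uint8)
nn,l,s,ce=cv2.connectedComponentsWithStats(k)
for i in range(1,nn):
    if s[i,4]>15: print('pan',s[i],ce[i])
O=np.array([.5475,-.2555]);x=np.array([-.0993,-.995]);y=np.array([.995,-.0993])
poly=np.array([proj(c,[*(O+a*x+b*y),.012]) for a,b in((-.14,-.043),(.14,-.043),(.14,.043),(-.14,.043))]).astype(np.int32)
m=np.zeros(I.shape[:2],np.uint8);cv2.fillPoly(m,[poly],255)
k=((hsv[...,1]>90)&(hsv[...,2]>60)&(m>0)).astype(np.uint8)
nn,l,s,ce=cv2.connectedComponentsWithStats(k)
for i in range(1,nn):
    if s[i,4]>15: print('trough',s[i],ce[i])
f=np.array([.515,.045,.225])
n=10
plan([(p+(f-p)*k/n,-95.8+74*k/n,20-7*k/n) for k in range(1,n+1)])
```

```text
t 21.9 tcp [ 0.544  -0.3109  0.2184] yaw -95.95 pitch 19.98 roll 0.40 grip 0.153 F [ 0.1  0.6 -2.5] gf 88.9 q [ 0.35  0.27 -0.1   1.61  0.4   1.23 -1.55]
[[339.3, 242.5], [353.0, 258.1], [384.9, 241.6], [369.1, 227.3]]
pan [369 238  11  11  89] [373.66292135 242.68539326]
pan [351 241  12  14 112] [356.36607143 247.28571429]
xyz [-0.0064, -0.0326, -0.0128] ang [0.65, 2.3, -7.05]
xyz [-0.0128, -0.0653, -0.0257] ang [1.36, 4.7, -14.05]
xyz [-0.0192, -0.0979, -0.0385] ang [2.06, 7.01, -21.07]
xyz [-0.0256, -0.1306, -0.0514] ang [2.73, 9.24, -28.13]
xyz [-0.032, -0.1632, -0.0642] ang [3.39, 11.39, -35.22]
xyz [-0.0384, -0.1959, -0.077] ang [4.01, 13.45, -42.33]
xyz [-0.0448, -0.2285, -0.0899] ang [4.6, 15.42, -49.48]
xyz [-0.0512, -0.2612, -0.1027] ang [5.14, 17.31, -56.64]
xyz [-0.0576, -0.2938, -0.1156] ang [5.64, 19.11, -63.84]
xyz [-0.064, -0.3265, -0.1284] ang [6.08, 20.83, -71.06]
```

Request:
carry_out:
  motion:
    - {"xyz": [0,0,0],"angular": [-4,0,0]}
    - {"xyz": [0,0,0],"angular": [-8,0,0]}
    - {"xyz": [0,0,0],"angular": [-10,0,0]}
    - {"xyz": [0,0,0],"angular": [-10,0,0]}
    - {"xyz": [0,0,0],"angular": [-10,0,0]}
    - {"xyz": [0,0,0],"angular": [-10,0,0]}

```text
clock: 22.6
position: [0.5424, -0.3101, 0.214]
ee_rot: [0.965, -0.049, -0.013, 0.258]
ft_force: [-0.6, -0.1, -2.0]
grip_width: 0.153
grasp_force: 88.8
```

Run:
```python
from h import *
show(); p=st()[0]; f=np.array([.515,.045,.225]); n=12
plan([(p+(f-p)*k/n,-95.8+74*k/n,30-16*k/n) for k in (.3,.9,1.7,2.7,3.8,5,6.2,7.4,8.6,9.7,10.6,11.2)])
```

```text
t 22.6 tcp [ 0.5424 -0.3101  0.214 ] yaw -95.81 pitch 29.89 roll 0.00 grip 0.153 F [-0.6 -0.1 -2. ] gf 88.8 q [ 0.25  0.27 -0.1   1.67  0.59  1.23 -1.73]
xyz [-0.0016, -0.0075, -0.0046] ang [0.29, 0.92, -1.61]
xyz [-0.0047, -0.0224, -0.0138] ang [1.09, 2.72, -4.84]
xyz [-0.0089, -0.0423, -0.0261] ang [2.15, 5.06, -9.19]
xyz [-0.0142, -0.0671, -0.0415] ang [3.47, 7.86, -14.69]
xyz [-0.02, -0.0945, -0.0584] ang [4.89, 10.79, -20.81]
xyz [-0.0263, -0.1243, -0.0768] ang [6.4, 13.82, -27.59]
xyz [-0.0326, -0.1542, -0.0952] ang [7.85, 16.66, -34.45]
xyz [-0.0389, -0.184, -0.1136] ang [9.24, 19.32, -41.41]
xyz [-0.0453, -0.2139, -0.1321] ang [10.53, 21.79, -48.45]
xyz [-0.051, -0.2412, -0.149] ang [11.64, 23.88, -54.98]
xyz [-0.0558, -0.2636, -0.1628] ang [12.47, 25.47, -60.37]
xyz [-0.0589, -0.2785, -0.172] ang [12.98, 26.48, -63.99]
```

Request:
carry_out:
  motion:
    - {"xyz": [-0.0016,-0.0075,-0.0046],"angular": [0.3,0.9,-1.6]}
    - {"xyz": [-0.0047,-0.0224,-0.0138],"angular": [1.1,2.7,-4.8]}
    - {"xyz": [-0.009,-0.0423,-0.026],"angular": [2.15,5,-9.2]}
    - {"xyz": [-0.014,-0.067,-0.0415],"angular": [3.5,7.9,-14.7]}
    - {"xyz": [-0.02,-0.0945,-0.058],"angular": [4.9,10.8,-20.8]}
    - {"xyz": [-0.026,-0.124,-0.077],"angular": [6.4,13.8,-27.6]}
    - {"xyz": [-0.033,-0.154,-0.095],"angular": [7.85,16.7,-34.4]}
    - {"xyz": [-0.039,-0.184,-0.114],"angular": [9.2,19.3,-41.4]}
    - {"xyz": [-0.045,-0.214,-0.132],"angular": [10.5,21.8,-48.4]}
    - {"xyz": [-0.051,-0.241,-0.149],"angular": [11.6,23.9,-55]}
    - {"xyz": [-0.056,-0.264,-0.163],"angular": [12.5,25.5,-60.4]}
    - {"xyz": [-0.059,-0.279,-0.172],"angular": [13,26.5,-64]}

```text
clock: 23.8
position: [0.5163, 0.0245, 0.2246]
ee_rot: [0.842, 0.523, 0.07, 0.112]
ft_force: [0.0, 0.2, -2.4]
grip_width: 0.153
grasp_force: 88.7
```

Run:
```python
from h import *
show()
plan([((.50,.06,.20),-5,9),((.485,.084,.18),-5,3),((.485,.084,.15),-5,0),((.485,.084,.14),-5,-10),((.485,.084,.14),-5,-50)])
c=snap('side','s14.png');T=snap('top','t14.png')
# tray knocked? compare handle dark mask in side view with earlier picture
for f in('s9.png','s14.png'):
    h=cv2.cvtColor(cv2.imread('pics/'+f),cv2.COLOR_BGR2GRAY)[185:215,262:300]
    ys,xs=np.where(h<55); print(f,len(xs),xs.mean()+262,ys.mean()+185)
```

```text
t 23.8 tcp [0.5163 0.0245 0.2246] yaw -26.27 pitch 15.11 roll 0.03 grip 0.153 F [ 0.   0.2 -2.4] gf 88.7 q [ 0.11 -0.05 -0.35  1.93  0.17  1.06 -0.77]
xyz [0.0246, -0.0357, 0.0159] ang [6.05, 4.42, -20.81]
xyz [0.0395, -0.0641, 0.0289] ang [11.98, 3.33, -21.04]
xyz [0.0394, -0.072, 0.0579] ang [14.95, 2.78, -21.14]
xyz [0.0394, -0.0746, 0.0675] ang [24.83, 0.93, -21.41]
xyz [0.0394, -0.0746, 0.0675] ang [64.34, -6.75, -21.4]
s9.png 495 279.3333333333333 195.21818181818182
s14.png 453 280.2207505518764 196.35540838852097
```

Request:
carry_out:
  motion:
    - {"xyz": [0.006,-0.009,0.004],"angular": [1.5,1.1,-5]}
    - {"xyz": [0.016,-0.023,0.01],"angular": [4,2.9,-13.5]}
    - {"xyz": [0.0246,-0.036,0.016],"angular": [6,4.4,-20.8]}
    - {"xyz": [0.032,-0.052,0.022],"angular": [9,3.9,-20.9]}
    - {"xyz": [0.04,-0.07,0.028],"angular": [12,3.3,-21]}
    - {"xyz": [0.04,-0.082,0.033],"angular": [13,3.1,-21.1]}
    - {"xyz": [0.04,-0.085,0.035],"angular": [13,3.1,-21.1]}
    - {"xyz": [0.04,-0.085,0.035],"angular": [13,3.1,-21.1]}

```text
clock: 24.7
position: [0.4692, 0.0902, 0.1679]
ee_rot: [0.739, 0.673, 0.011, 0.013]
ft_force: [0.2, -0.1, -2.5]
grip_width: 0.15
grasp_force: 88.7
```

Run:
```python
from h import *
show()
plan([((.462,.0855,.15),-5,0),((.462,.0855,.138),-5,-10),((.462,.0855,.138),-5,-38)])
```

```text
t 24.7 tcp [0.4692 0.0902 0.1679] yaw -5.38 pitch 1.98 roll -0.11 grip 0.150 F [ 0.2 -0.1 -2.5] gf 88.7 q [ 0.06  0.05 -0.37  1.93  0.04  1.13 -0.41]
xyz [-0.0054, -0.0074, 0.0176] ang [1.98, 0.12, -0.38]
xyz [-0.0054, -0.0078, 0.0296] ang [11.98, 0.08, -0.39]
xyz [-0.0054, -0.0078, 0.0296] ang [39.98, -0.02, -0.41]
```

Request:
carry_out:
  motion:
    - {"xyz": [-0.0054,-0.0074,0.01],"angular": [2,0,-0.4]}
    - {"xyz": [-0.0054,-0.0078,0.0296],"angular": [4,0,-0.4]}
    - {"xyz": [-0.0054,-0.0078,0.0296],"angular": [8,0,-0.4]}
    - {"xyz": [-0.0054,-0.0078,0.0296],"angular": [12,0,-0.4]}
    - {"xyz": [-0.0054,-0.0078,0.0296],"angular": [16,0,-0.4]}
    - {"xyz": [-0.0054,-0.0078,0.0296],"angular": [20,0,-0.4]}
    - {"xyz": [-0.0054,-0.0078,0.0296],"angular": [24,0,-0.4]}
    - {"xyz": [-0.0054,-0.0078,0.0296],"angular": [28,0,-0.4]}
    - {"xyz": [-0.0054,-0.0078,0.0296],"angular": [33,0,-0.4]}
    - {"xyz": [-0.0054,-0.0078,0.0296],"angular": [38,0,-0.4]}
    - {"xyz": [-0.0054,-0.0078,0.0296],"angular": [40,0,-0.4]}
    - {"xyz": [-0.0054,-0.0078,0.0296],"angular": [40,0,-0.4]}

```text
clock: 25.9
position: [0.4625, 0.0851, 0.1368]
ee_rot: [0.697, 0.638, -0.221, -0.242]
ft_force: [1.0, 0.3, -1.7]
grip_width: 0.153
grasp_force: 88.8
```

Request:
carry_out:
  motion:
    - {"xyz": [0,0.008,0],"angular": [7,0,0]}
    - {"xyz": [0,0.015,0],"angular": [14,0,0]}
    - {"xyz": [0,0.015,0],"angular": [14,0,0]}
    - {"xyz": [0,0.015,0],"angular": [14,0,0]}
    - {"xyz": [0,0.015,0],"angular": [14,0,0]}

```text
clock: 26.4
position: [0.4745, 0.0854, 0.1305]
ee_rot: [0.663, 0.608, -0.295, -0.322]
ft_force: [0.4, 0.4, -1.5]
grip_width: 0.151
grasp_force: 89.2
```

Run:
```python
from h import *
show(); p,r,o=st()
plan([(p+[0,0,.05],-5,-50),(p+[0,0,.1],-5,0)])
snap('side','s15.png'); snap('top','t15.png')
```

```text
t 26.4 tcp [0.4745 0.0854 0.1305] yaw -4.85 pitch -51.78 roll 0.16 grip 0.151 F [ 0.4  0.4 -1.5] gf 89.2 q [ 0.04  0.8  -0.29  1.28 -0.07  1.95 -0.35]
xyz [0.0001, -0.0393, -0.0309] ang [-1.78, -0.04, 0.09]
xyz [0.0002, -0.0786, -0.0619] ang [-51.78, -0.08, 0.07]
```

Next I retract and level out high, then look at the tray.

Request:
carry_out:
  motion:
    - {"xyz": [0,-0.019,-0.016],"angular": [0,0,0]}
    - {"xyz": [0,-0.039,-0.031],"angular": [0,0,0]}
    - {"xyz": [0,-0.057,-0.046],"angular": [-8,0,0]}
    - {"xyz": [0,-0.076,-0.06],"angular": [-16,0,0]}
    - {"xyz": [0,-0.095,-0.075],"angular": [-24,0,0]}
    - {"xyz": [0,-0.095,-0.075],"angular": [-32,0,0]}
    - {"xyz": [0,-0.095,-0.075],"angular": [-40,0,0]}
    - {"xyz": [0,-0.095,-0.075],"angular": [-48,0,0]}
    - {"xyz": [0,-0.095,-0.075],"angular": [-51.8,0,0]}

```text
clock: 27.4
position: [0.4737, 0.0855, 0.2528]
ee_rot: [0.737, 0.676, 0.002, 0.002]
ft_force: [-0.0, 0.9, -2.3]
grip_width: 0.152
grasp_force: 89.1
```

Run:
```python
from h import *
show(); plan([((.615,.0463,.25),-3.2,0),((.6136,.0461,.08),-3.2,0)])
snap('side','s16.png')
b=cv2.resize(cv2.imread('pics/s16.png')[110:230,205:335],None,fx=5,fy=5,interpolation=cv2.INTER_CUBIC)
cv2.imwrite('pics/v16.png',b)
```

```text
t 27.4 tcp [0.4737 0.0855 0.2528] yaw -4.89 pitch 0.37 roll 0.03 grip 0.152 F [-0.   0.9 -2.3] gf 89.1 q [ 0.08  0.02 -0.36  1.78  0.01  1.34 -0.36]
xyz [-0.027, 0.1441, 0.0037] ang [0.37, -0.02, -1.69]
xyz [-0.0274, 0.1416, 0.1737] ang [0.37, -0.02, -1.69]
```

View pics/v16.png

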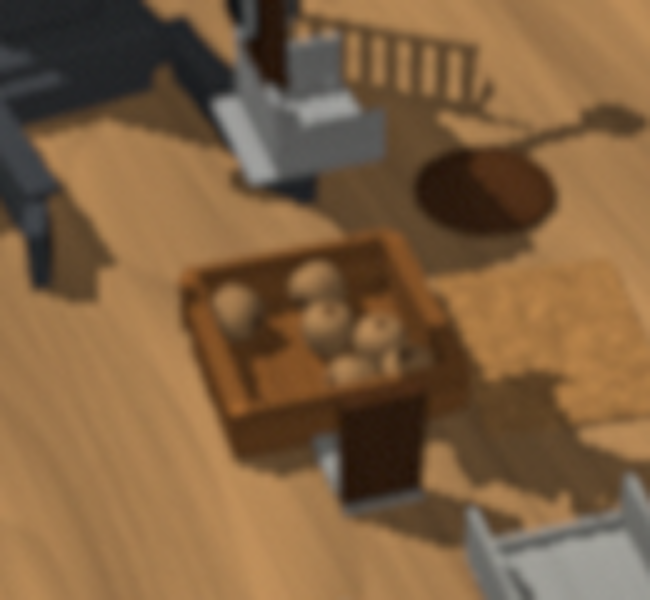

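All six blanks are in the tray at (237,308), (318,280), (327,325), (378,330), (405,357) and (352,368), and the scoop is empty. I'll put the scoop back on its mat centre (0.647, 0.039).

Request:
carry_out:
  motion:
    - {"xyz": [-0.008,0.04,0.002],"angular": [0,0,-1]}
    - {"xyz": [-0.017,0.08,0.004],"angular": [0.3,0,-1.7]}
    - {"xyz": [-0.026,0.12,0.004],"angular": [0.3,0,-1.7]}
    - {"xyz": [-0.032,0.154,0.004],"angular": [0.3,0,-1.7]}
    - {"xyz": [-0.032,0.154,0.045],"angular": [0.3,0,-1.7]}
    - {"xyz": [-0.032,0.154,0.09],"angular": [0.3,0,-1.7]}
    - {"xyz": [-0.032,0.154,0.135],"angular": [0.3,0,-1.7]}
    - {"xyz": [-0.032,0.154,0.155],"angular": [0.3,0,-1.7]}
    - {"xyz": [-0.032,0.154,0.16],"angular": [0.3,0,-1.7]}
    - {"xyz": [-0.032,0.154,0.16],"angular": [0.3,0,-1.7]}

```text
clock: 28.45
position: [0.6247, 0.0401, 0.0901]
ee_rot: [0.727, 0.687, -0.003, -0.004]
ft_force: [0.4, -0.4, -0.6]
grip_width: 0.153
grasp_force: 89.7
```

Run:
```python
from h import *
show(); p=st()[0]; plan([((p[0],p[1],.077),-3.2,0)])
```

```text
t 28.4 tcp [0.6247 0.0401 0.0901] yaw -3.27 pitch -0.56 roll 0.06 grip 0.153 F [ 0.4 -0.4 -0.6] gf 89.7 q [ 0.09  0.47 -0.29  1.6   0.14  1.11 -0.29]
xyz [-0.0, 0.0001, 0.0131] ang [-0.56, -0.06, -0.07]
```

Request:
carry_out:
  motion:
    - {"xyz": [0,0,0.006],"angular": [-0.3,0,0]}
    - {"xyz": [0,0,0.011],"angular": [-0.5,0,0]}
    - {"xyz": [0,0,0.013],"angular": [-0.5,0,0]}
    - {"xyz": [0,0,0.013],"angular": [-0.5,0,0]}

```text
clock: 28.85
position: [0.6248, 0.04, 0.0767]
ee_rot: [0.727, 0.687, 0.0, -0.001]
ft_force: [0.5, 0.1, -2.6]
grip_width: 0.15
grasp_force: 89.7
```

Run:
```python
from h import *
show()
```

```text
t 28.9 tcp [0.6248 0.04   0.0767] yaw -3.28 pitch -0.03 roll 0.06 grip 0.150 F [ 0.5  0.1 -2.6] gf 89.7 q [ 0.09  0.48 -0.28  1.61  0.15  1.07 -0.3 ]
```

Request:
carry_out:
  motion:
    - {"xyz": [0,0,0.001],"angular": [0,0,0]}
    - {"xyz": [0,0,0.001],"angular": [0,0,0]}
    - {"xyz": [0,0,0.001],"angular": [0,0,0]}

```text
clock: 29.15
position: [0.625, 0.04, 0.0766]
ee_rot: [0.727, 0.687, 0.0, -0.0]
ft_force: [-1.3, -1.1, 6.1]
grip_width: 0.153
grasp_force: 91.1
```

Request:
carry_out:
  motion:
    - {"xyz": [0,0,0],"angular": [0,0,0]}
    - {"xyz": [0,0,0],"angular": [0,0,0]}
    - {"xyz": [0,0,0],"angular": [0,0,0]}
    - {"xyz": [0,0,0],"angular": [0,0,0]}
    - {"xyz": [0,0,0],"angular": [0,0,0]}
    - {"xyz": [0,0,-0.02],"angular": [0,0,0]}
    - {"xyz": [0,0,-0.06],"angular": [0,0,0]}
    - {"xyz": [0,0,-0.1],"angular": [0,0,0]}
    - {"xyz": [0,0,-0.14],"angular": [0,0,0]}
  hand: 0.6

```text
clock: 30.05
position: [0.6244, 0.0399, 0.2168]
ee_rot: [0.727, 0.687, -0.0, -0.001]
ft_force: [0.7, 0.5, -0.7]
grip_width: 0.601
grasp_force: 0.0
```

Run:
```python
from h import *
show()
# handle target: tray handle centre, tool y along tray x
c=np.array([.5018,.0818]);yw=np.radians(85.2);h=c-.125*np.array([np.cos(yw),np.sin(yw)]);print(h)
plan([((*h,.2),85.2,0),((*h,.2),-94.8,0)])
S=snap('side','s17.png')
h_=cv2.cvtColor(cv2.imread('pics/s17.png'),cv2.COLOR_BGR2GRAY)[185:215,262:300]
ys,xs=np.where(h_<55); print(len(xs),xs.mean()+262,ys.mean()+185)
im=S['img'][140:190,295:345]; g=cv2.cvtColor(S['img'],cv2.COLOR_RGB2HSV)
print('scoop handle pred',proj(S,(.6248,.040,.124)), 'dark there', S['img'][150:170,305:325].sum(2).min(1))
```

```text
t 30.1 tcp [0.6244 0.0399 0.2168] yaw -3.28 pitch -0.08 roll 0.07 grip 0.601 F [ 0.7  0.5 -0.7] gf 0.0 q [ 0.09  0.36 -0.3   1.47  0.1   1.33 -0.27]
[ 0.49134027 -0.04276161]
xyz [-0.0901, -0.1281, 0.0169] ang [-0.01, -0.12, -88.48]
xyz [-0.0901, -0.1281, 0.0169] ang [-0.12, 0.01, 91.52]
427 280.59953161592506 196.5175644028103
scoop handle pred [311.20481957 149.38296905] dark there [97 93 87 89 90 84 74 71 78 76 72 73 74 75 80 74 75 75 75 69]
```

Request:
carry_out:
  motion:
    - {"xyz": [-0.008,-0.012,0.002],"angular": [0,0,-8]}
    - {"xyz": [-0.016,-0.024,0.004],"angular": [0,0,-16]}
    - {"xyz": [-0.025,-0.035,0.006],"angular": [0,0,-24]}
    - {"xyz": [-0.033,-0.047,0.008],"angular": [0,0,-32]}
    - {"xyz": [-0.041,-0.058,0.01],"angular": [0,0,-40]}
    - {"xyz": [-0.05,-0.07,0.012],"angular": [0,0,-48]}
    - {"xyz": [-0.058,-0.082,0.014],"angular": [0,0,-56]}
    - {"xyz": [-0.066,-0.094,0.016],"angular": [0,0,-64]}
    - {"xyz": [-0.074,-0.105,0.017],"angular": [0,0,-72]}
    - {"xyz": [-0.082,-0.117,0.017],"angular": [0,0,-80]}
    - {"xyz": [-0.09,-0.128,0.017],"angular": [0,0,-88]}
    - {"xyz": [-0.09,-0.128,0.017],"angular": [0,0,-88.5]}
  hand: 0.5

```text
clock: 31.3
position: [0.4908, -0.0438, 0.1983]
ee_rot: [0.041, 0.999, 0.0, -0.001]
ft_force: [0.2, -0.7, -0.7]
grip_width: 0.5
grasp_force: 0.0
```

Run:
```python
from h import *
show()
plan([((.4913,-.0435,.1),85.2,0),((.4913,-.0435,.051),85.2,0)])
```

```text
t 31.3 tcp [ 0.4908 -0.0438  0.1983] yaw 85.30 pitch 0.01 roll 0.07 grip 0.500 F [ 0.2 -0.7 -0.7] gf 0.0 q [ 0.41  0.09 -0.43  1.83  0.04  1.23  1.45]
xyz [-0.0006, 0.0003, 0.0983] ang [0.01, -0.07, 0.1]
xyz [-0.0006, 0.0003, 0.1473] ang [0.01, -0.07, 0.1]
```

Request:
carry_out:
  motion:
    - {"xyz": [0,0,0.04],"angular": [0,0,0]}
    - {"xyz": [0,0,0.08],"angular": [0,0,0]}
    - {"xyz": [0,0,0.11],"angular": [0,0,0]}
    - {"xyz": [0,0,0.13],"angular": [0,0,0]}
    - {"xyz": [0,0,0.145],"angular": [0,0,0]}
    - {"xyz": [0,0,0.147],"angular": [0,0,0]}
    - {"xyz": [0,0,0.147],"angular": [0,0,0]}

```text
clock: 32.0
position: [0.4919, -0.042, 0.0514]
ee_rot: [0.042, 0.999, 0.001, -0.001]
ft_force: [0.6, -0.3, -0.2]
grip_width: 0.501
grasp_force: 0.0
```

Request:
carry_out:
  motion:
    - {"xyz": [0,0,0],"angular": [0,0,0]}
    - {"xyz": [0,0,0],"angular": [0,0,0]}
    - {"xyz": [0,0,0],"angular": [0,0,0]}
    - {"xyz": [0,0,0],"angular": [0,0,0]}
    - {"xyz": [0,0,0],"angular": [0,0,0]}
    - {"xyz": [0,0,0],"angular": [0,0,0]}
  hand: 0
  grip_force: 60

```text
clock: 32.6
position: [0.4925, -0.0426, 0.0523]
ee_rot: [0.042, 0.999, 0.0, 0.0]
ft_force: [-0.6, -0.8, 7.0]
grip_width: 0.132
grasp_force: 59.1
```

Run:
```python
from h import *
show()
c=snap('top','t18.png'); snap('side','s18.png')
b=cv2.resize(cv2.imread('pics/t18.png')[130:240,80:260],None,fx=4.4,fy=4.4,interpolation=cv2.INTER_CUBIC)
cv2.imwrite('pics/v18.png',b)
I=c['img'];hsv=cv2.cvtColor(I,cv2.COLOR_RGB2HSV)
# wooden tray mask (reddish brown, more saturated than bench): print column/rows of left edge
d=(hsv[...,1]>150)&(hsv[...,0]<13)&(hsv[...,2]>70)
for v in range(135,215,4): 
    xs=np.where(d[v,170:262])[0]; print(v, (xs.min()+170,xs.max()+170,len(xs)) if len(xs) else None, end='; ')
```

```text
t 32.6 tcp [ 0.4925 -0.0426  0.0523] yaw 85.19 pitch 0.05 roll -0.05 grip 0.132 F [-0.6 -0.8  7. ] gf 59.1 q [ 0.37  0.26 -0.42  1.97  0.13  0.93  1.38]
135 None; 139 None; 143 None; 147 (np.int64(195), np.int64(217), 18); 151 (np.int64(194), np.int64(231), 16); 155 (np.int64(196), np.int64(215), 15); 159 (np.int64(193), np.int64(213), 13); 163 (np.int64(193), np.int64(226), 3); 167 (np.int64(192), np.int64(221), 5); 171 (np.int64(192), np.int64(220), 9); 175 (np.int64(193), np.int64(234), 26); 179 (np.int64(192), np.int64(234), 24); 183 (np.int64(192), np.int64(234), 16); 187 (np.int64(191), np.int64(235), 12); 191 (np.int64(191), np.int64(233), 23); 195 (np.int64(225), np.int64(233), 7); 199 None; 203 None; 207 None; 211 None;
```

Run:
```python
from h import *
np.set_printoptions(precision=4,suppress=True)
T=load('top');I=T['img'].astype(int)
m=((I.max(2)-I.min(2))<26)&(I.max(2)<95)
for nm,(r0,r1),(c0,c1) in(('U',(150,175),(108,150)),('L',(200,228),(110,154))):
    top=[];bot=[]
    for u in range(c0,c1,2):
        r=np.where(m[r0:r1,u])[0]
        if len(r)>2: top.append((u,r.min()+r0-.5)); bot.append((u,r.max()+r0+.5))
    for e,z,n in((top,.052,'top'),(bot,.052,'bot')):
        P=np.array([onz(T,*p,z)[:2] for p in e]); k=np.polyfit(P[:,1],P[:,0],1); res=np.abs(np.polyval(k,P[:,1])-P[:,0]); g=res<np.median(res)*3+1e-4; k=np.polyfit(P[g,1],P[g,0],1)
        print(nm,n,len(P),'x at y=.30: %.4f y=.34: %.4f yaw %.2f'%(np.polyval(k,.3),np.polyval(k,.34),90-np.degrees(np.arctan(k[0]))),'y range',P[:,1].min(),P[:,1].max(),'res',res.max())
E=[(v,u) for v,u in((151,193.5),(171,191.5),(191,190.5))]
for v,u in E: print('tray front edge',onz(T,u,v,.04)[:2])
```

```text
U top 21 x at y=.30: 0.5451 y=.34: 0.5419 yaw 94.53 y range 0.28322504853624586 0.40640285802919235 res 0.0021613724559527148
U bot 21 x at y=.30: 0.5228 y=.34: 0.5194 yaw 94.94 y range 0.28323411332625087 0.40617434744452563 res 0.015251859061742257
L top 22 x at y=.30: 0.3854 y=.34: 0.3817 yaw 95.30 y range 0.27136661683704927 0.39979730197174956 res 0.026967817756149925
L bot 22 x at y=.30: 0.3640 y=.34: 0.3610 yaw 94.37 y range 0.2714497263466161 0.3997718596784711 res 0.0028959685343334374
tray front edge [0.5614 0.1456]
tray front edge [0.4997 0.1522]
tray front edge [0.4384 0.1558]
```

Run:
```python
from h import *
p,r,o=st(); f=np.array([.4772,.0140,.0518]);n=12
plan([(p+(f-p)*k/n,85.19+9.4*k/n,0) for k in (3,6,9,12)])
```

```text
xyz [0.005, 0.0138, 0.0001] ang [0.05, 0.05, -2.35]
xyz [0.01, 0.0276, 0.0003] ang [0.05, 0.05, -4.7]
xyz [0.015, 0.0414, 0.0004] ang [0.05, 0.05, -7.05]
xyz [0.02, 0.0552, 0.0005] ang [0.05, 0.05, -9.4]
```

Request:
carry_out:
  motion:
    - {"xyz": [0.001,0.003,-0.0005],"angular": [0,0,-0.5]}
    - {"xyz": [0.003,0.008,-0.0005],"angular": [0,0,-1.4]}
    - {"xyz": [0.005,0.0138,-0.0005],"angular": [0,0,-2.35]}
    - {"xyz": [0.0067,0.0184,-0.0005],"angular": [0,0,-3.1]}
    - {"xyz": [0.0083,0.023,-0.0005],"angular": [0,0,-3.9]}
    - {"xyz": [0.01,0.0276,-0.0005],"angular": [0,0,-4.7]}
    - {"xyz": [0.0117,0.0322,-0.0005],"angular": [0,0,-5.5]}
    - {"xyz": [0.0133,0.0368,-0.0005],"angular": [0,0,-6.3]}
    - {"xyz": [0.015,0.0414,-0.0005],"angular": [0,0,-7]}
    - {"xyz": [0.0167,0.046,-0.0005],"angular": [0,0,-7.8]}
    - {"xyz": [0.0185,0.051,-0.0005],"angular": [0,0,-8.7]}
    - {"xyz": [0.02,0.0552,-0.0005],"angular": [0,0,-9.4]}

```text
clock: 33.9
position: [0.4768, 0.014, 0.0524]
ee_rot: [-0.041, 0.999, 0.0, 0.0]
ft_force: [3.3, -4.9, 4.1]
grip_width: 0.132
grasp_force: 59.3
```

Run:
```python
from h import *
show()
plan([((.4752,.0389,.0523),94.6,0),((.4612,.2134,.0523),94.6,0)])
T=snap('top','t19.png');hsv=cv2.cvtColor(T['img'],cv2.COLOR_RGB2HSV)
d=(hsv[...,1]>150)&(hsv[...,0]<13)&(hsv[...,2]>70)
# expected tray corners vs mask extents
c=np.array([.4772-.0100,.014+.1246]);x=np.array([-.0802,.9968]);y=np.array([-.9968,-.0802])
for a,b in((.07,-.075),(.07,.075)): print(proj(T,[*(c+a*x+b*y),.04]))
for v in range(142,205,4):
    xs=np.where(d[v,150:200])[0]; print(v,(xs.min()+150) if len(xs) else None,end='; ')
```

```text
t 33.9 tcp [0.4768 0.014  0.0524] yaw 94.65 pitch 0.02 roll -0.02 grip 0.132 F [ 3.3 -4.9  4.1] gf 59.3 q [ 0.32  0.24 -0.48  2.01  0.14  0.92  1.42]
xyz [-0.0005, 0.0249, 0.0001] ang [0.02, 0.02, 0.05]
xyz [-0.0007, 0.2, 0.0002] ang [0.02, 0.02, 0.05]
[171.2389714  159.45977694]
[175.42022247 208.10503791]
142 None; 146 None; 150 None; 154 None; 158 None; 162 175; 166 173; 170 173; 174 173; 178 173; 182 174; 186 174; 190 175; 194 175; 198 176; 202 176;
```

Request:
carry_out:
  motion:
    - {"xyz": [0,0.004,0],"angular": [0,0,0]}
    - {"xyz": [0,0.011,0],"angular": [0,0,0]}
    - {"xyz": [0,0.019,0],"angular": [0,0,0]}
    - {"xyz": [0,0.027,0],"angular": [0,0,0]}
    - {"xyz": [0,0.035,0],"angular": [0,0,0]}
    - {"xyz": [0,0.043,0],"angular": [0,0,0]}
    - {"xyz": [0,0.051,0],"angular": [0,0,0]}
    - {"xyz": [0,0.059,0],"angular": [0,0,0]}
    - {"xyz": [0,0.067,0],"angular": [0,0,0]}
    - {"xyz": [0,0.075,0],"angular": [0,0,0]}
    - {"xyz": [0,0.08,0],"angular": [0,0,0]}
    - {"xyz": [0,0.08,0],"angular": [0,0,0]}

```text
clock: 35.15
position: [0.47, 0.0938, 0.0524]
ee_rot: [-0.04, 0.999, 0.0, -0.0]
ft_force: [1.6, -3.6, 6.1]
grip_width: 0.131
grasp_force: 60.6
```

Run:
```python
from h import *
show();print(get_obs()['torque'].round(2))
plan([((.4612,.2134,.0523),94.6,0)])
T=snap('top','t20.png')
b=cv2.resize(cv2.imread('pics/t20.png')[135:235,80:260],None,fx=4.4,fy=4.4,interpolation=cv2.INTER_CUBIC)
cv2.imwrite('pics/v20.png',b)
```

```text
t 35.1 tcp [0.47   0.0938 0.0524] yaw 94.62 pitch 0.02 roll 0.03 grip 0.131 F [ 1.6 -3.6  6.1] gf 60.6 q [ 0.2   0.25 -0.54  2.    0.16  0.93  1.23]
[-0.76 -0.4  -0.21]
xyz [-0.0008, 0.1199, 0.0001] ang [0.02, -0.03, 0.02]
```

Request:
carry_out:
  motion:
    - {"xyz": [0,0.004,0],"angular": [0,0,0]}
    - {"xyz": [0,0.011,0],"angular": [0,0,0]}
    - {"xyz": [0,0.019,0],"angular": [0,0,0]}
    - {"xyz": [0,0.027,0],"angular": [0,0,0]}
    - {"xyz": [0,0.035,0],"angular": [0,0,0]}
    - {"xyz": [0,0.043,0],"angular": [0,0,0]}
    - {"xyz": [0,0.051,0],"angular": [0,0,0]}
    - {"xyz": [0,0.059,0],"angular": [0,0,0]}
    - {"xyz": [0,0.067,0],"angular": [0,0,0]}
    - {"xyz": [0,0.075,0],"angular": [0,0,0]}
    - {"xyz": [0,0.08,0],"angular": [0,0,0]}
    - {"xyz": [0,0.08,0],"angular": [0,0,0]}

```text
clock: 36.4
position: [0.4643, 0.1733, 0.0524]
ee_rot: [-0.04, 0.999, 0.0, 0.0]
ft_force: [5.8, -3.5, 3.2]
grip_width: 0.132
grasp_force: 60.5
```

Run:
```python
from h import *
show();print(get_obs()['torque'].round(2))
plan([((.4612,.2134,.0523),94.6,0)])
```

```text
t 36.4 tcp [0.4643 0.1733 0.0524] yaw 94.61 pitch 0.02 roll -0.04 grip 0.132 F [ 5.8 -3.5  3.2] gf 60.5 q [ 0.07  0.29 -0.57  1.96  0.19  0.94  1.05]
[-0.86 -1.23 -0.19]
xyz [-0.0001, 0.0402, 0.0001] ang [0.02, 0.04, 0.01]
```

Request:
carry_out:
  motion:
    - {"xyz": [0,0.004,0],"angular": [0,0,0]}
    - {"xyz": [0,0.008,0],"angular": [0,0,0]}
    - {"xyz": [0,0.012,0],"angular": [0,0,0]}
    - {"xyz": [0,0.016,0],"angular": [0,0,0]}
    - {"xyz": [0,0.02,0],"angular": [0,0,0]}
    - {"xyz": [0,0.024,0],"angular": [0,0,0]}
    - {"xyz": [0,0.028,0],"angular": [0,0,0]}
    - {"xyz": [0,0.032,0],"angular": [0,0,0]}
    - {"xyz": [0,0.035,0],"angular": [0,0,0]}
    - {"xyz": [0,0.035,0],"angular": [0,0,0]}

```text
clock: 37.4
position: [0.4618, 0.2082, 0.0525]
ee_rot: [-0.04, 0.999, 0.0, 0.001]
ft_force: [7.4, -0.9, -0.0]
grip_width: 0.13
grasp_force: 60.1
```

Run:
```python
from h import *
show();print(get_obs()['torque'].round(2))
```

```text
t 37.4 tcp [0.4618 0.2082 0.0525] yaw 94.60 pitch 0.05 roll -0.07 grip 0.130 F [ 7.4 -0.9 -0. ] gf 60.1 q [ 0.01  0.32 -0.59  1.94  0.21  0.95  0.97]
[-0.38 -1.6  -0.16]
```

Now small steps until the stop answers.

Request:
carry_out:
  motion:
    - {"xyz": [0,0.0015,0],"angular": [0,0,0]}
    - {"xyz": [0,0.003,0],"angular": [0,0,0]}
    - {"xyz": [0,0.0045,0],"angular": [0,0,0]}
    - {"xyz": [0,0.0055,0],"angular": [0,0,0]}
    - {"xyz": [0,0.0055,0],"angular": [0,0,0]}

```text
clock: 37.9
position: [0.4616, 0.2113, 0.0524]
ee_rot: [-0.039, 0.999, -0.001, 0.0]
ft_force: [7.3, -11.5, 5.9]
grip_width: 0.13
grasp_force: 60.9
```

Request:
carry_out:
  motion:
    - {"xyz": [0,0.001,0],"angular": [0,0,0]}
    - {"xyz": [0,0.002,0],"angular": [0,0,0]}
    - {"xyz": [0,0.002,0],"angular": [0,0,0]}

```text
clock: 38.2
position: [0.4616, 0.2113, 0.0524]
ee_rot: [-0.039, 0.999, -0.002, -0.0]
ft_force: [5.4, -20.1, 11.3]
grip_width: 0.13
grasp_force: 61.6
```

Request:
carry_out:
  motion:
    - {"xyz": [0,0,0],"angular": [0,0,0]}
    - {"xyz": [0,0,0],"angular": [0,0,0]}
    - {"xyz": [0,-0.002,0],"angular": [0,0,0]}
    - {"xyz": [0,-0.003,0],"angular": [0,0,0]}
    - {"xyz": [0,-0.003,0],"angular": [0,0,0]}
    - {"xyz": [0,-0.003,-0.02],"angular": [0,0,0]}
    - {"xyz": [0,-0.003,-0.06],"angular": [0,0,0]}
    - {"xyz": [0,-0.003,-0.1],"angular": [0,0,0]}
    - {"xyz": [0,-0.02,-0.14],"angular": [0,0,0]}
    - {"xyz": [0,-0.06,-0.17],"angular": [0,0,0]}
    - {"xyz": [0,-0.1,-0.19],"angular": [0,0,0]}
    - {"xyz": [0,-0.14,-0.19],"angular": [0,0,0]}
  hand: 0.45

```text
clock: 39.4
position: [0.4726, 0.0755, 0.2452]
ee_rot: [-0.041, 0.999, 0.001, 0.002]
ft_force: [0.9, -1.1, -0.9]
grip_width: 0.448
grasp_force: 0.0
```

Run:
```python
from h import *
show()
plan([((.42,-.25,.28),60,0)])
```

```text
t 39.4 tcp [0.4726 0.0755 0.2452] yaw 94.67 pitch 0.07 roll -0.24 grip 0.448 F [ 0.9 -1.1 -0.9] gf 0.0 q [ 0.25  0.02 -0.5   1.79  0.01  1.32  1.39]
xyz [0.0788, -0.3201, -0.0355] ang [0.14, 0.21, 34.67]
```

Request:
carry_out:
  motion:
    - {"xyz": [0.007,-0.029,-0.003],"angular": [0,0,3]}
    - {"xyz": [0.014,-0.058,-0.006],"angular": [0,0,6]}
    - {"xyz": [0.022,-0.087,-0.01],"angular": [0,0,9]}
    - {"xyz": [0.029,-0.116,-0.013],"angular": [0,0,12]}
    - {"xyz": [0.036,-0.145,-0.016],"angular": [0,0,15]}
    - {"xyz": [0.043,-0.174,-0.02],"angular": [0,0,18]}
    - {"xyz": [0.05,-0.204,-0.023],"angular": [0,0,21]}
    - {"xyz": [0.057,-0.233,-0.026],"angular": [0,0,24]}
    - {"xyz": [0.064,-0.262,-0.03],"angular": [0,0,27]}
    - {"xyz": [0.072,-0.291,-0.033],"angular": [0,0,30]}
    - {"xyz": [0.079,-0.32,-0.035],"angular": [0,0,34]}
    - {"xyz": [0.079,-0.32,-0.035],"angular": [0,0,34]}

```text
clock: 40.6
position: [0.4171, -0.2533, 0.2766]
ee_rot: [0.258, 0.966, -0.0, -0.001]
ft_force: [0.1, 0.2, -0.0]
grip_width: 0.449
grasp_force: 0.0
```

Run:
```python
from h import *
show(); T=snap('top','t21.png');S=snap('side','s21.png')
b=cv2.resize(cv2.imread('pics/t21.png')[95:225,80:280],None,fx=4,fy=4,interpolation=cv2.INTER_CUBIC)[:, :800]
a=cv2.resize(cv2.imread('pics/t21.png')[95:225,80:280],None,fx=2.6,fy=2.6,interpolation=cv2.INTER_CUBIC)
d=cv2.resize(cv2.imread('pics/s21.png')[90:210,170:345],None,fx=2.2,fy=2.2,interpolation=cv2.INTER_CUBIC)
o=np.zeros((600,800,3),np.uint8);o[:a.shape[0],:a.shape[1]]=a;o[336:336+d.shape[0],:d.shape[1]]=d
# tight press crop
e=cv2.resize(cv2.imread('pics/t21.png')[150:225,95:165],None,fx=3.7,fy=3.7,interpolation=cv2.INTER_CUBIC);o[0:e.shape[0],525:525+e.shape[1]]=e
cv2.imwrite('pics/v21.png',o)
```

```text
t 40.6 tcp [ 0.4171 -0.2533  0.2766] yaw 60.10 pitch -0.03 roll 0.09 grip 0.449 F [ 0.1  0.2 -0. ] gf 0.0 q [ 0.59  0.02 -0.14  1.73  0.    1.39  1.5 ]
```

View pics/v21.png

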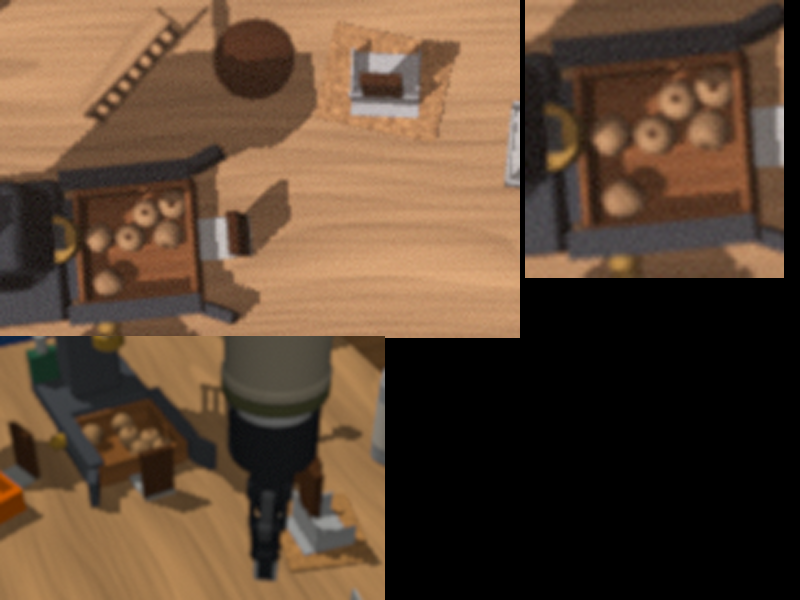

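All six blanks are in the tray between the rails. The scoop stands upright on its mat at (385,82), and nothing else has moved. I'll check the detent knob's position against the start picture before handing in.

Run:
```python
from h import *
for f in('top0.png','t21.png'):
    h=cv2.cvtColor(cv2.imread('pics/'+f)[214:230,112:132],cv2.COLOR_BGR2HSV).astype(int)
    w=((h[...,1]>150)&(h[...,0]>15)).astype(float); ys,xs=np.where(w>0); print(f,len(xs),xs.mean()+112,ys.mean()+214,ys.max()+214)
T=load('top')
V=lambda x,y:(80+(x+.5)/2.6-.5,95+(y+.5)/2.6-.5)
a=onz(T,*V(189,181),.04)[:2];b=onz(T,*V(203,292),.04)[:2];m=(a+b)/2; x=np.array([-.0802,.9968]);print('centre from rear edge',m+.07*x)
```

```text
top0.png 30 121.4 222.2 226
t21.png 25 121.32 222.0 225
centre from rear edge [0.45103751 0.33433591]
```

The knob sits where it was with no tray in the guide, so the detent is out in the notch. The tray centre measures (0.451, 0.334), which matches home at about (0.451, 0.337), and it didn't move when pushed with 20 N against the stop.

```bash
python3 -c "
from h import *
print(hand_in())"
```

```text
the job is handed in; nothing more can be done
None
```

I handed the job in at about 41 s: all six blanks are in the tray, the tray is against its stop with the detent apparently snapped in, and the empty scoop stands upright on its mat; `hand_in` gave no verdict.

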